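Lap the last two slats on a guard-apron jig and shut the keeper

TASK

On the sloping jig the lowest slat of a lapped guard apron is already fixed. Of the two loose slats, equally wide across, lay the one that is longer up the slope (80 mm, plain strip behind its rib the broader) and then the shorter one (55 mm) above it, each overlapping the one below, grip rib up and towards its lower edge like the fixed slat, with its lower edge on its own pair of black marks (within a few millimetres), straight, and side edges in line with the fixed slat. Then swing the keeper bar down until it rests on the top slat, and leave the mug and both collars where they are.

Things in the scene. Friction and masses are not known exactly. Their poses are not given: they have to be found in the camera images.
- deck: Plywood deck of the jig, 220 mm up the slope x 230 mm wide, sloping 22 deg, rising away from the robot; the jig is fixed to the bench, its place and yaw vary. Origin: middle of the lower edge, on the deck's face, 36 mm above the bench. x = up the slope, y = along the width, to the left, z = square out of the face. Laid slats stay on it by friction alone.
- first_tail (a point): Middle of the lower edge, underside, of the fixed first slat (80 mm long, 160 mm wide), at deck x = 10, z = 8 mm. Its upper end lies on the deck at x = 90 mm, so it slopes 5.7 deg less than the deck. Both loose slats, once laid, lie parallel to it, the lower edge of their underside likewise 8 mm from the deck's face.
- head_batten (a point): Middle of the top of a low plywood batten, 160 mm wide, at deck x = 151 to 164 mm, on which the upper end of the short slat comes to rest.
- line1 (a point): On the deck's face midway between the lower pair of black marks (deck x = 60 mm): the lower edge of the long slat belongs on this line (judged square to the deck's face). Marks are 28 mm long, in the bare margins at deck y = +-100 mm.
- line2 (a point): The same for the upper pair of marks (deck x = 110 mm): the lower edge of the short slat.
- long_slat: Loose aluminium slat 80 mm long (x), 160 wide (y), 5 thick, about 0.2 kg, rib up on the bench. Origin: centre of the underside. Its grip rib, 12 mm thick, 150 wide, 16 high above the 5 mm plate, runs along y with its middle at x = -18 mm, 22 mm from the lower edge (x = -40 mm). Laid slats have their ribs 50 mm apart, 38 mm clear between them.
- short_slat: Loose slat like the long one but 55 mm long (x), 0.15 kg nominal: lower edge at x = -27.5 mm, rib's middle at x = -5.5 mm, upper end at x = +27.5 mm. Long and short slat may start in either of two places beside the jig.
- long_tail (a point): Middle of the long slat's lower edge, on its underside.
- short_tail (a point): Middle of the short slat's lower edge, on its underside.
- keeper (a joint): Hinge angle of the keeper bar (rad). 0: shut, rod resting on the short slat when that is in place (at deck x = 155 mm); 1.57: standing square out of the deck; it starts between 1.45 and 1.85. It is stiff enough to stay where it is left; closing it takes about 2 N at the rod. Without a slat it goes down to -0.06.
- keeper_hinge (a point): Middle of the keeper's hinge line, which runs along deck y at deck x = 200 mm, 13.5 mm out of the face.
- keeper_rod (a point): Middle of the keeper's steel rod: 10 mm diameter, 190 mm wide along deck y, 45 mm from the hinge line, on an arm at either end. Standing open, it reaches up to about 170 mm above the bench, at the high end of the deck: carry things clear of it.
- mug: Pale tea mug, 82 mm high; bystander, origin under its centre.
- collar_large: Flange collar, 64 mm diameter, 22 mm high; bystander, origin under its centre.
- collar_small: Flange collar, 50 mm diameter, 22 mm high; bystander, origin under its centre.
There are look-alikes about, which are no part of the job. Leave any orange look-alike of the long_slat alone.

How it is judged:
By the outcome, as a careful person would: the job done as asked, in the order asked, and still so for the second after the job is handed in, with the robot touching nothing.
It also fails if it takes over 61 s, if anything falls off the work surface, if the arm or the gripper's body presses on something with over 40 N, if the wrist force passes 120 N, or if a joint passes its speed limit or range.

ROBOT

A 6-joint arm with a two-finger parallel gripper is mounted at the origin on a cart in front of the work surface, level with it; the furniture and walls round the work are solid. World frame = base frame: x ahead of the robot, y to its left, z up, the work surface at z = 0. Lengths are in m, angles in rad, forces in N, time in s.
With the tool pointing down it reaches from about 0.225 to 0.875 m from the base axis. Payload 3.4 kg.
Tool frame: the origin (TCP) lies at the very end of the fingers, on their centre line; the grasp point (between the pads) lies robot.pinch_z behind it (robot.pinch_z is the distance from the TCP to the grasp point, in m); x points along the fingers, y is the direction in which the jaws open and shut, and the axes are right-handed (so a half turn about x gives the same grasp; the last joint's range is limited). The gripper opens to 85 mm and grips with 20 to 120 N. Pads are 22 mm wide; open, the fingers measure 114 mm over their backs; the gripper's body (76 mm by 85 mm) begins 54 mm behind the grasp point. The pads swing forward as they close: fully open they stand 13 mm farther back than shut.
Start: joints at [-0.121, 0.276, 1.505, -0, 1.361, -0.121], TCP at [0.575, -0, 0.231] pointing down, gripper open.
Joint ranges: [-2.89, 2.89], [-0.75, 2.08], [0.22, 2.7], [-1.18, 4.32], [0.11, 2.71], [-2.7, 2.7]. Speed limits (rad/s): [2.57, 2.57, 3.14, 3.14, 3.14, 3.14].

INTERFACE

Orientations are given as a unit quaternion [x, y, z, w].
In Python, from cell import robot, grab_frame, get_calibration, order, spotter gives the robot as it stands. The module is installed in compiled form; this text tells all that it offers.
- The arm moves only by the tool servo_tool, never from a script. Its argument "plan" is text: rows parted by semicolons, each of 7 numbers parted by spaces: the shift along the tool's x, y, z in m, then the turn, a rotation vector about the tool's x, y, z in degrees, then the closure in counts, from 0 (fully open) to 255 (shut). In form: tx ty tz wx wy wz hand; .... A call has 1 to 5 rows; each row shifts and turns the pose as measured when the row begins, along the tool's axes as they then stand; what a row does not reach is not made up. A row lasts 1/12 s, in which the tool goes at most 41.7 mm and 7.16 degrees, less where a joint would pass 70% of its speed; a pose out of reach is approached as far as the arm can. A call with a gripper value outside its range is refused whole. The fingers move at their own pace and stop on an object; "grip_force" is the grip in N (left out, the last holds). Time passes only in rows, so rows that do not move let the fingers close. It gives the time, the measured TCP pose, the force and the opening at its end, in the units of the state.
- robot.get_obs(): the state, without advancing time (a new reading comes with each control period).
- grab_frame(name): name is "scene" or "side" or "wrist"; returns the picture (480x640x3 uint8, blue, green, red); there is no depth.
- get_calibration(name): a dict with "fov_y" (degrees; the focal length in pixels is half the picture's height over the tangent of half this angle, whatever the lens; pixels are square), "cx", "cy" (the principal point, pixels), "origin" and "orientation" of the camera in the world. Camera axes: x right, y down, z forward; pixel columns grow to the right and rows downward; lengths in m; the calibration is good to about 2 mm. A picture is of the moment at which its call begins: read the wrist's pose just before it. get_calibration takes no time and is no camera call; for the wrist camera it gives the pose at the moment of the call.
- order.hand_in(): hands the job in, once; it reports no verdict.
Trained networks look in the newest picture that a camera, given by its name, has taken for a name from the list of things; names that differ only in an ending like _2 or _b are one class to them, and where a whole thing is asked for, a point or a joint stands for the part that bears it (a point fixed in the world has none). Each returns a list of dicts, best first, with "confidence" (0 to 1); they miss things now and then, are a little off and sometimes report something else, mostly with a low value. They report only what shows in the picture. A call takes as long as a camera call. They do not tell look-alikes from the thing itself.
- spotter.trace(query, camera): "pixels" (480x640 bool, what is visible of it) and "box" ([centre column, centre row, width, height] in pixels, round what is visible of it).
- spotter.spot_point(query, camera): "pixel" ([column, row] in pixels: a listed point, or the origin of a listed thing).
The state is a dict: "t": time; "q": joint angles; "joint_vel": joint speeds; "joint_torque": joint torques, N m; "position": TCP position; "ee_rot": TCP orientation; "wrist_force": force on the tool from outside, world axes, zero at the start; "wrist_torque": the same for the moment, N m; "gripper_width": finger opening in m.
Only numpy, scipy, OpenCV 4.12 (cv2) and the standard library are available. Lean on these libraries where they do the work, as an engineer would, in place of code of your own. Each camera call takes 0.05 s, during which the arm holds its last target.

## Working session

There is one attempt and no reset: what is moved stays moved. The work goes in short steps, Python scripts to look and compute and a tool call to move; the robot and the scene stay as the last step left them, time stands still between calls to the robot, and variables do not carry over. Pictures are saved under pics/ and viewed, and the job is handed in when it is done.

Besides the shell and the picture viewer there is one more tool, called by a JSON object that holds its "api" and its "payload", one argument or row to a line. servo_tool: Moves the arm, as the interface text tells. Its arguments: {"type":"object","properties":{"plan":{"type":"string"},"grip_force":{"type":"number"}},"required":["plan"]}

```bash
mkdir -p pics; ls
cat > h.py <<'E'
import numpy as np, cv2
from scipy.spatial.transform import Rotation as R
from cell import robot, grab_frame, get_calibration, order, spotter
def K(c):
    f=240/np.tan(np.radians(c['fov_y'])/2); return f,c['cx'],c['cy']
def ray(c,px):
    f,cx,cy=K(c); d=np.array([(px[0]-cx)/f,(px[1]-cy)/f,1.0])
    return np.array(c['origin']),R.from_quat(c['orientation']).apply(d)
def onz(c,px,z):
    o,d=ray(c,px); return o+d*(z-o[2])/d[2]
def proj(c,P):
    f,cx,cy=K(c); q=R.from_quat(c['orientation']).inv().apply(np.atleast_2d(P)-np.array(c['origin']))
    return np.c_[q[:,0]/q[:,2]*f+cx,q[:,1]/q[:,2]*f+cy]
def tri(cs,pxs):
    A=np.zeros((3,3));b=np.zeros(3);L=[]
    for c,p in zip(cs,pxs):
        o,d=ray(c,p);d/=np.linalg.norm(d);M=np.eye(3)-np.outer(d,d);A+=M;b+=M@o;L.append((o,d))
    X=np.linalg.solve(A,b); return X,[np.linalg.norm((np.eye(3)-np.outer(d,d))@(X-o)) for o,d in L]
E
python3 - <<'E'
from h import *
for n in ['scene','side','wrist']:
    c=get_calibration(n); print(n,c)
    cv2.imwrite(f'pics/{n}0.png',grab_frame(n))
o=robot.get_obs(); print(o, robot.pinch_z)
E
```

```text
pics
scene {'fov_y': 45.724452257534985, 'cx': 316.92049226283206, 'cy': 248.67699195840103, 'origin': array([0.56944256, 0.60737115, 1.22847122]), 'orientation': array([ 0.03075531,  0.95869118, -0.28271216, -0.00625773])}
side {'fov_y': 47.25089102828506, 'cx': 323.4354065125811, 'cy': 245.9398965740624, 'origin': array([-0.2323079 , -0.42963217,  1.22402202]), 'orientation': array([ 0.79203259, -0.52797175,  0.16749686, -0.25666129])}
wrist {'fov_y': 62.3218053144415, 'cx': 316.9899013578834, 'cy': 240.753302672291, 'origin': array([0.57410191, 0.07997761, 0.37510371]), 'orientation': array([ 9.87747883e-01, -2.74721292e-04, -8.58284390e-04,  1.56055460e-01])}
{'t': 0.15, 'q': array([-1.21024230e-01,  2.76456329e-01,  1.50584280e+00, -3.50795036e-05,
        1.36067963e+00, -1.20998844e-01]), 'joint_vel': array([ 0.0001183 , -0.00208922, -0.00352991, -0.00024062, -0.0004388 ,
       -0.0010053 ]), 'joint_torque': array([ 9.65923646e-04, -4.17143512e+01, -2.46032345e+01, -1.26433165e-04,
        7.58384820e-03, -3.43765259e-05]), 'position': array([5.74611820e-01, 1.52913430e-05, 2.30634463e-01]), 'ee_rot': array([ 0.49969268,  0.50037371, -0.5003161 ,  0.49961702]), 'wrist_force': array([ 1.34522828, -0.0621948 , -1.17286662]), 'wrist_torque': array([-0.01570775,  0.0181    ,  0.01479185]), 'gripper_width': 0.08537543162418523} 0.0187
```

View pics/scene0.png

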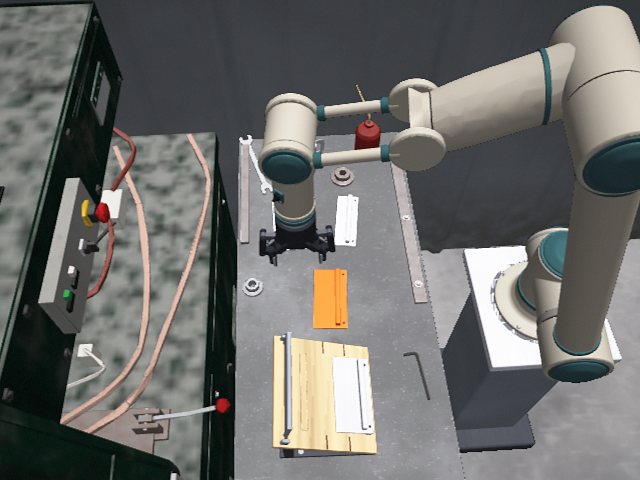

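View pics/side0.png

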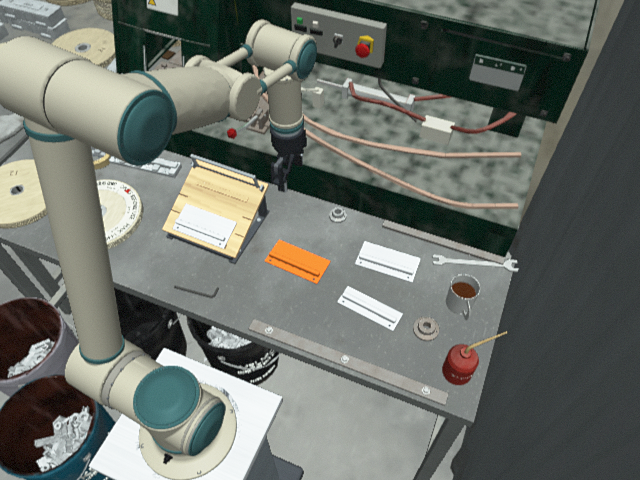

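View pics/wrist0.png

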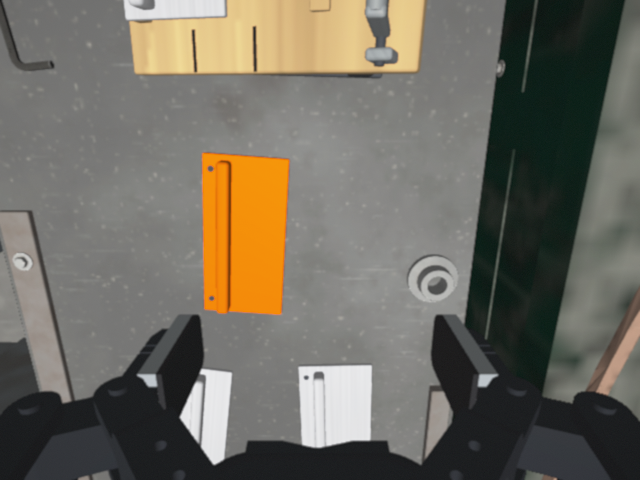

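The side view shows the deck at (215,210), the orange decoy at (297,260) and two silver slats at (390,260) and (370,307). The mug is at (463,293). Next I'll measure these.

Run:
```python
from h import *
for n in ['side','scene']:
    c=get_calibration(n); im=grab_frame(n)
    for q in ['long_slat','short_slat','long_tail','short_tail','line1','line2','first_tail','head_batten','deck','keeper_rod','keeper_hinge']:
        r=spotter.spot_point(q,n)
        print(n,q,[(np.round(x['pixel'],1).tolist(),round(x['confidence'],2)) for x in r[:4]], robot.get_obs()['t'])
    S=cv2.resize(im[150:350,150:450],None,fx=2.66,fy=2.66,interpolation=cv2.INTER_CUBIC) if n=='side' else cv2.resize(im[180:470,230:430],None,fx=2,fy=2,interpolation=cv2.INTER_CUBIC)
    cv2.imwrite(f'pics/{n}z.png',S)
```

```text
side long_slat [([296.7, 259.7], 0.63), ([387.3, 263.3], 0.56), ([338.8, 216.2], 0.39)] 0.25
side short_slat [([370.7, 303.8], 0.8), ([226.6, 174.6], 0.66), ([209.4, 206.8], 0.65), ([460.4, 309.8], 0.19)] 0.3
side long_tail [([380.5, 273.2], 0.92), ([196.1, 243.8], 0.65), ([292.2, 271.6], 0.59)] 0.35
side short_tail [([362.8, 315.6], 0.8)] 0.4
side line1 [([210.8, 210.5], 0.97), ([207.7, 220.3], 0.85)] 0.45
side line2 [([210.8, 210.5], 0.97), ([207.7, 220.3], 0.85)] 0.5
side first_tail [([200.3, 241.4], 0.69)] 0.55
side head_batten [([217.7, 187.1], 0.96)] 0.6
side deck [([196.4, 241.3], 0.8)] 0.65
side keeper_rod [([222.1, 165.6], 0.69), ([427.8, 329.0], 0.24)] 0.7
side keeper_hinge [([226.8, 173.5], 0.75)] 0.75
scene long_slat [([330.3, 297.0], 0.81)] 0.85
scene short_slat [] 0.9
scene long_tail [([343.9, 299.4], 0.75), ([283.8, 387.4], 0.53)] 0.95
scene short_tail [([355.9, 222.4], 0.96)] 1.0
scene line1 [([345.7, 394.2], 0.93), ([326.2, 393.6], 0.79)] 1.05
scene line2 [([345.7, 394.2], 0.93), ([326.2, 393.6], 0.79)] 1.1
scene first_tail [([367.1, 396.4], 0.76), ([325.1, 391.1], 0.66)] 1.15
scene head_batten [([300.5, 391.1], 0.74)] 1.2
scene deck [([374.8, 394.6], 0.84)] 1.25
scene keeper_rod [([286.5, 380.4], 0.71)] 1.3
scene keeper_hinge [([284.9, 384.5], 0.57), ([368.0, 400.8], 0.22)] 1.35
```

View pics/sidez.png

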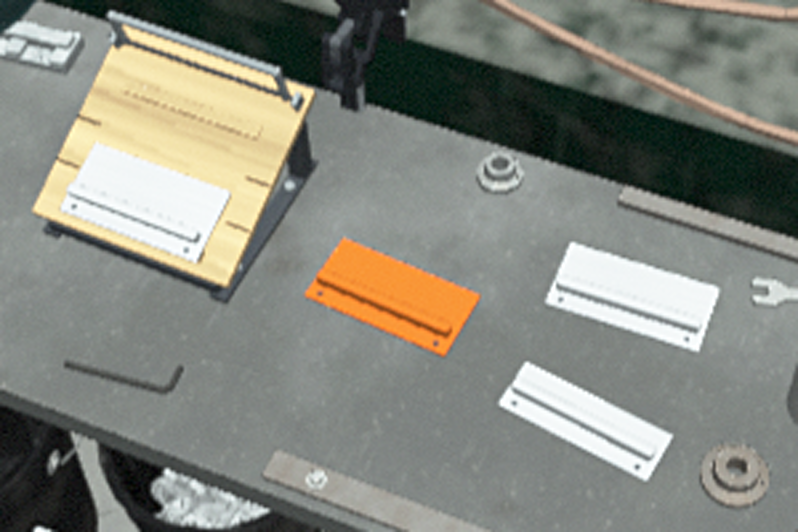

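View pics/scenez.png

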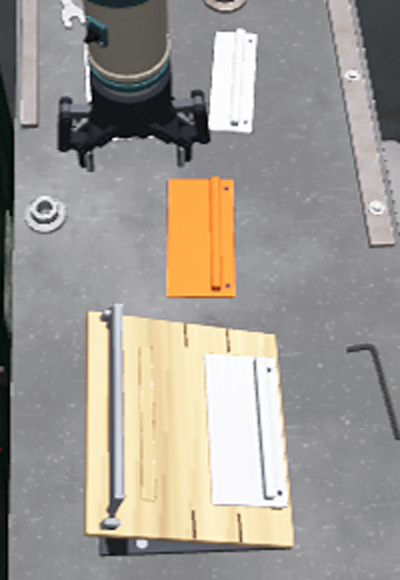

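```bash
cat > fit.py <<'E'
from h import *
from scipy.optimize import least_squares
a=np.radians(22)
def deckT(p):
    Rm=R.from_euler('z',p[2]).as_matrix()@R.from_euler('y',-a).as_matrix()
    return Rm,np.array([p[0],p[1],0.036])
def deckP(p,X):
    Rm,o=deckT(p); return np.atleast_2d(X)@Rm.T+o
if __name__=='__main__':
    cs,ci=get_calibration('scene'),get_calibration('side')
    z=lambda u,v:(150+u/2.66,150+v/2.66)
    w=lambda u,v:(230+u/2,180+v/2)
    D=[(cs,w(228,342),(60,-100,0)),(cs,w(185,335),(110,-100,0)),(cs,w(239,527),(60,100,0)),(cs,w(193,524),(110,100,0)),
     (cs,w(279,336),(0,-115,0)),(cs,w(293,548),(0,115,0)),
     (cs,w(275,360),(10,-80,13)),(cs,w(287,508),(10,80,13)),
     (ci,z(238,226),(60,-100,0)),(ci,z(257,181),(110,-100,0)),(ci,z(65,160),(60,100,0)),(ci,z(89,120),(110,100,0)),
     (ci,z(35,211),(0,115,0)),(ci,z(315,91),(220,-115,0)),(ci,z(200,261),(10,-80,13)),(ci,z(62,208),(10,80,13))]
    def f(p):
        return np.concatenate([proj(c,deckP(p,np.array(X)/1000))[0]-np.array(px) for c,px,X in D])
    s=least_squares(f,[0.55,0.3,0],loss='soft_l1'); print(s.x,np.degrees(s.x[2])); print(np.round(f(s.x).reshape(-1,2),1).tolist())
    # slats
    def slat(cpx,L,guess):
        X=np.array([(L/2,.08,.005),(L/2,-.08,.005),(-L/2,-.08,.005),(-L/2,.08,.005)])
        def g(p):
            W=X@R.from_euler('z',p[2]).as_matrix().T+[p[0],p[1],0]
            return (proj(ci,W)-np.array(cpx)).ravel()
        s=least_squares(g,guess); print(L,s.x,np.degrees(s.x[2]),np.round(g(s.x),1))
    slat([z(571,242),z(719,288),z(700,351),z(546,302)],.08,[.5,-.1,0])
    slat([z(528,362),z(672,436),z(650,478),z(500,404)],.055,[.4,-.1,0])
    for nm,px in [('long',(387.3,263.3)),('longtail',(380.5,273.2)),('short',(370.7,303.8)),('shorttail',(362.8,315.6))]: print(nm,onz(ci,px,0))
E
python3 fit.py
```

```text
[ 0.43352143  0.22354492 -0.03649402] -2.090953064827613
[[0.2, -0.7], [0.6, -0.1], [-0.1, 0.3], [-0.2, 0.0], [-1.2, -0.7], [0.3, -0.6], [0.5, -0.6], [0.3, -0.2], [-0.5, -0.3], [0.1, -0.2], [1.3, 0.3], [0.2, -0.7], [-1.6, -1.0], [-0.0, -0.9], [-2.3, -0.2], [-1.5, -0.4]]
0.08 [ 0.59349629 -0.26406     0.02780876] 1.5933248028722589 [-0.1  0.1  0.7 -0.1 -0.3 -0.1 -0.3  0.1]
0.055 [ 0.44123459 -0.26884514 -0.137712  ] -7.890316671484011 [-0.4 -0.2  1.1 -0.5 -0.3  0.7 -0.4 -0.1]
long [ 0.58871827 -0.2639589   0.        ]
longtail [ 0.55186656 -0.25754792  0.        ]
short [ 0.45450776 -0.26513269  0.        ]
shorttail [ 0.41489236 -0.25833807  0.        ]
```

```bash
cat > nav.py <<'E'
from h import *
def Rt(yaw,pitch,sgn):
    # tool x down, tool y = sgn*slat x; slat frame: yaw about z, tilt pitch rising along +x
    S=R.from_euler('z',yaw)*R.from_euler('y',-pitch)
    return S*R.from_matrix(np.array([[0,sgn,0],[0,0,-sgn],[-1,0,0]],float))
def go(P,yaw=0,pitch=0):
    o=robot.get_obs(); T=R.from_quat(o['ee_rot']); 
    sgn=np.sign(T.as_matrix()[0,1]); 
    d=T.inv().apply(np.array(P)-o['position']); rv=(T.inv()*Rt(yaw,pitch,sgn)).as_rotvec(degrees=True)
    print('sgn',sgn,'pos',np.round(o['position'],4),'tool d mm',np.round(d*1000,1),'rot',np.round(rv,2),'F',np.round(o['wrist_force'],1),'w',round(o['gripper_width'],4),'t',round(o['t'],2))
    print(np.round(T.as_matrix(),3).tolist())
E
python3 -c "
from nav import *
go([.575,-.264,.15],.028)"
```

```text
sgn 1.0 pos [ 0.575  -0.      0.2313] tool d mm [ 81.3  -0.  264. ] rot [-1.61  0.   -0.  ] F [-0.2  0.1  0.3] w 0.0853 t 1.35
[[0.0, 1.0, -0.0], [-0.0, -0.0, -1.0], [-1.0, 0.0, 0.0]]
```

{"api": "servo_tool", "payload": {
  "plan": "0 0 0.0417 0 0 0 90; 0.01 0 0.04 0 0 0 90; 0.01 0 0.04 0 0 0 90; 0.01 0 0.04 0 0 0 90; 0 0 0.03 -1.6 0 0 90",
  "grip_force": 60
}}

```text
t: 1.77
position: [0.5777, -0.1895, 0.2013]
ee_rot: [0.491, 0.51, -0.487, 0.511]
wrist_force: [-0.9, 0.5, 0.1]
gripper_width: 0.0549
```

Run:
```python
from nav import *
go([.5755,-.264,.10],.028)
c=get_calibration('wrist'); im=grab_frame('wrist'); cv2.imwrite('pics/w1.png',im)
for L,p in [(.08,[.5935,-.264,.0278]),(.055,[.4412,-.2688,-.1377])]:
    X=np.array([(L/2,.08,.005),(L/2,-.08,.005),(-L/2,-.08,.005),(-L/2,.08,.005)])
    W=X@R.from_euler('z',p[2]).as_matrix().T+[p[0],p[1],0]; print(np.round(proj(c,W)).tolist())
```

```text
sgn 1.0 pos [ 0.5777 -0.1895  0.2013] tool d mm [101.   -5.9  74.8] rot [ 0.85 -0.22 -0.31] F [-0.9  0.5  0.1] w 0.0549 t 1.77
[[0.005, 0.999, 0.043], [0.004, 0.043, -0.999], [-1.0, 0.005, -0.004]]
[[378.0, 204.0], [368.0, 361.0], [288.0, 360.0], [287.0, 202.0]]
[[205.0, 208.0], [189.0, 362.0], [134.0, 354.0], [141.0, 197.0]]
```

View pics/w1.png

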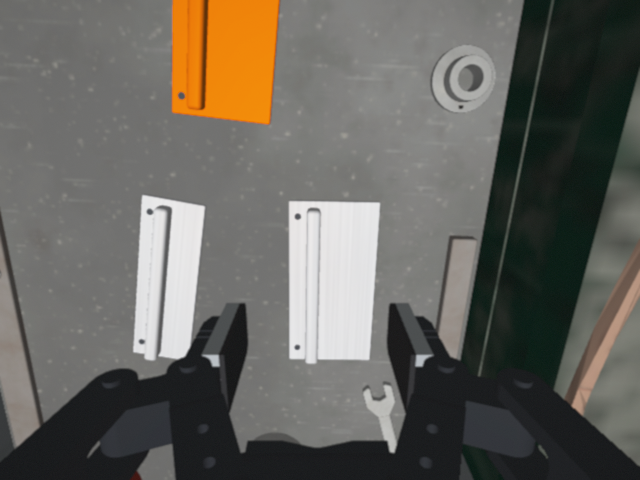

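The wrist picture shows the long slat's corners at (289,201), (380,202), (369,360) and (289,360), which match the prediction to 2 px. I'll refine with a fit.

```bash
cat > wfit.py <<'E'
from nav import *
from scipy.optimize import least_squares
def slatfit(cl,guess,L):
    X=np.array([(L/2,.08,.005),(L/2,-.08,.005),(-L/2,-.08,.005),(-L/2,.08,.005)])
    def g(p):
        W=X@R.from_euler('z',p[2]).as_matrix().T+[p[0],p[1],0]
        return np.concatenate([(proj(c,W)-np.array(px)).ravel() for c,px in cl])
    s=least_squares(g,guess); print(s.x,np.degrees(s.x[2]),np.round(g(s.x),1))
    p=s.x; off=.022-L/2; P=[p[0]+off*np.cos(p[2]),p[1]+off*np.sin(p[2])]; print('rib',P); return P,p[2]
E
python3 - <<'E'
from wfit import *
c=get_calibration('wrist')
P,y=slatfit([(c,[(380,202),(369,360),(289,360),(289,201)])],[.59,-.264,.03],.08)
slatfit([(c,[(204,206),(189,360),(134,354),(142,195)])],[.44,-.264,-.1],.055)
go([*P,.05],y)
E
```

```text
[ 0.59608623 -0.27107929  0.02196873] 1.2587156117280032 [-0.1  1.2  0.1 -0.7  0.3 -1.7 -0.2  0.6]
rib [np.float64(0.578090572617932), np.float64(-0.2714746940547862)]
[ 0.44205845 -0.27476188 -0.1396755 ] -8.002816686488048 [ 0.4  0.7  0.6  0.3 -0.  -2.  -0.9  0.7]
rib [np.float64(0.4366120146998037), np.float64(-0.27399615632919055)]
sgn 1.0 pos [ 0.5785 -0.1958  0.202 ] tool d mm [152.2  -4.6  75.2] rot [ 1.11  0.16 -0.4 ] F [ 1.  -4.3  1.3] w 0.0553 t 1.82
[[0.007, 0.999, 0.041], [-0.003, 0.041, -0.999], [-1.0, 0.007, 0.003]]
```

{"api": "servo_tool", "payload": {
  "plan": "0.02 -0.003 0.034 0.8 0 0 90; 0.035 -0.002 0.033 0.3 0 -0.4 90; 0.035 0 0 0 0 0 90; 0 0 0 0 0 0 90; 0 0 0 0 0 0 90"
}}

```text
t: 2.23
position: [0.5788, -0.2628, 0.1177]
ee_rot: [0.496, 0.5, -0.496, 0.507]
wrist_force: [0.2, -0.5, 0.4]
gripper_width: 0.0552
```

Run:
```python
from nav import *
go([.577,-.2645,.0275],.025)
c=get_calibration('wrist'); im=grab_frame('wrist'); cv2.imwrite('pics/w2.png',im)
L=.08;p=[.595,-.2645,.025]
X=np.array([(L/2,.08,.005),(L/2,-.08,.005),(-L/2,-.08,.005),(-L/2,.08,.005)])
W=X@R.from_euler('z',p[2]).as_matrix().T+[p[0],p[1],0]; print(np.round(proj(c,W)).tolist())
```

```text
sgn 1.0 pos [ 0.5788 -0.2628  0.1177] tool d mm [90.2 -2.5  1.1] rot [-0.57  0.38 -0.42] F [ 0.2 -0.5  0.4] w 0.0552 t 2.23
[[0.007, 1.0, 0.015], [-0.006, 0.015, -1.0], [-1.0, 0.007, 0.007]]
[[406.0, 113.0], [394.0, 339.0], [286.0, 341.0], [277.0, 115.0]]
```

View pics/w2.png

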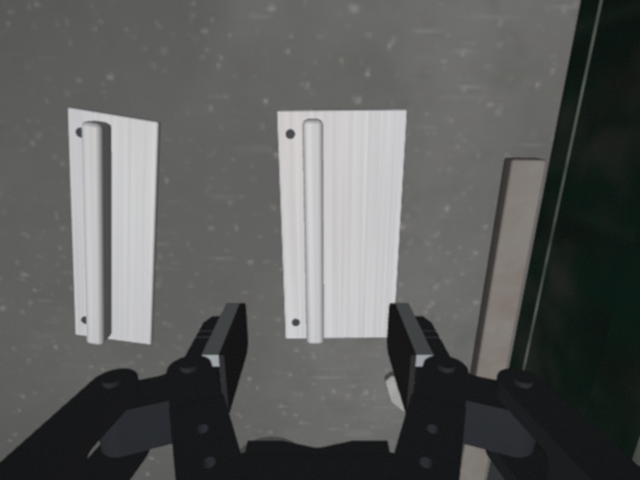

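{"api": "servo_tool", "payload": {
  "plan": "0.04 -0.001 0 -0.5 0.3 -0.4 90; 0.035 -0.001 0 0 0 0 90; 0.014 0 0 0 0 0 90; 0 0 0 0 0 0 90; 0 0 0 0 0 0 90"
}}

```text
t: 2.7
position: [0.5851, -0.2613, 0.0383]
ee_rot: [0.494, 0.501, -0.491, 0.514]
wrist_force: [0.3, 0.6, 0.6]
gripper_width: 0.0553
```

Run:
```python
from nav import *
go([.577,-.2635,.008],.025)
```

```text
sgn 1.0 pos [ 0.5851 -0.2613  0.0383] tool d mm [30.2 -8.7  1.7] rot [ 0.29  0.52 -0.91] F [0.3 0.6 0.6] w 0.0553 t 2.7
[[0.016, 0.999, 0.03], [-0.009, 0.03, -1.0], [-1.0, 0.016, 0.009]]
```

{"api": "servo_tool", "payload": {
  "plan": "0.008 -0.009 0.001 0.3 0.5 -0.9 90; 0.008 0 0 0 0 0 90; 0 0 0 0 0 0 90; 0 0 0 0 0 0 90"
}}

```text
t: 3.03
position: [0.58, -0.2633, 0.0284]
ee_rot: [0.494, 0.503, -0.492, 0.51]
wrist_force: [0.6, -0.3, -0.3]
gripper_width: 0.0556
```

Run:
```python
from nav import *
go([.577,-.2635,.008],.025)
```

```text
sgn 1.0 pos [ 0.58   -0.2633  0.0284] tool d mm [20.3 -3.2  0. ] rot [ 0.1   0.32 -0.5 ] F [ 0.6 -0.3 -0.3] w 0.0556 t 3.03
[[0.009, 1.0, 0.027], [-0.005, 0.027, -1.0], [-1.0, 0.009, 0.006]]
```

{"api": "servo_tool", "payload": {
  "plan": "0.008 -0.004 0 0 0.4 -0.8 90; 0.01 -0.002 0 0 0.2 -0.3 90; 0.006 0 0 0 0 0 90; 0 0 0 0 0 0 90; 0 0 0 0 0 0 90"
}}

```text
t: 3.45
position: [0.5742, -0.2643, 0.0034]
ee_rot: [0.492, 0.51, -0.495, 0.503]
wrist_force: [-1.2, 0.2, -0.8]
gripper_width: 0.0551
```

Run:
```python
from nav import *
go([.577,-.2635,.008],.025)
c=get_calibration('wrist'); im=grab_frame('wrist'); cv2.imwrite('pics/w3.png',im)
```

```text
sgn 1.0 pos [ 0.5742 -0.2643  0.0034] tool d mm [-4.7  2.8 -0.7] rot [ 0.08 -0.25  0.57] F [-1.2  0.2 -0.8] w 0.0551 t 3.45
[[-0.01, 1.0, 0.026], [0.004, 0.026, -1.0], [-1.0, -0.01, -0.004]]
```

View pics/w3.png

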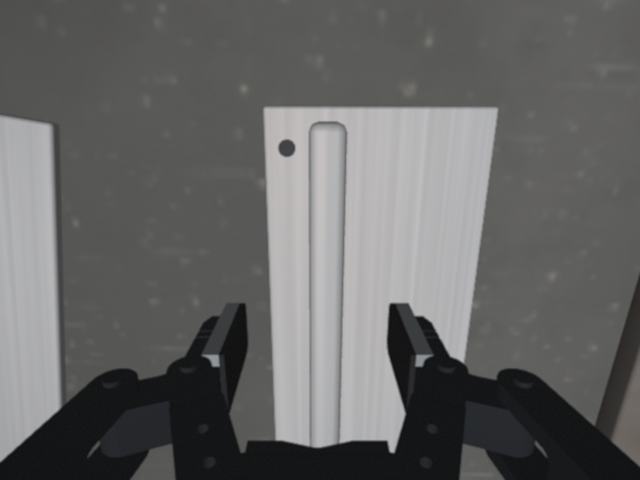

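The rib is at column 327 and the jaw middle at 317. The tool needs to go up about 5 mm and 3 mm towards +x.

{"api": "servo_tool", "payload": {
  "plan": "-0.006 0.003 0 0 -0.2 0.6 90; 0 0.001 0 0 0 0 90; 0 0 0 0 0 0 90; 0 0 0 0 0 0 90"
}}

```text
t: 3.83
position: [0.579, -0.2643, 0.0103]
ee_rot: [0.494, 0.506, -0.493, 0.507]
wrist_force: [-0.4, -0.3, 0.1]
gripper_width: 0.0553
```

Run:
```python
from nav import *
go([.577,-.2635,.008],.025)
```

```text
sgn 1.0 pos [ 0.579  -0.2643  0.0103] tool d mm [ 2.3 -2.  -0.9] rot [ 0.07 -0.02 -0.12] F [-0.4 -0.3  0.1] w 0.0553 t 3.83
[[0.002, 1.0, 0.026], [0.0, 0.026, -1.0], [-1.0, 0.002, -0.0]]
```

{"api": "servo_tool", "payload": {
  "plan": "0.001 -0.001 0 0 0 0 150; 0 0 0 0 0 0 255; 0 0 0 0 0 0 255; 0 0 0 0 0 0 255; 0 0 0 0 0 0 255",
  "grip_force": 60
}}

```text
t: 4.25
position: [0.5783, -0.2644, 0.0102]
ee_rot: [0.494, 0.506, -0.493, 0.508]
wrist_force: [0.3, -0.4, -2.5]
gripper_width: 0.01
```

Run:
```python
from nav import *
go([.577,-.2635,.09],.025)
```

```text
sgn 1.0 pos [ 0.5783 -0.2644  0.0102] tool d mm [-79.8  -1.   -0.9] rot [ 0.08  0.03 -0.19] F [ 0.3 -0.4 -2.5] w 0.01 t 4.25
[[0.003, 1.0, 0.026], [-0.0, 0.026, -1.0], [-1.0, 0.003, 0.0]]
```

{"api": "servo_tool", "payload": {
  "plan": "-0.01 0 0 0 0 0 255; -0.03 0 0 0 0 0 255; -0.04 0 0 0 0 0 255; 0 0 0 0 0 0 255; 0 0 0 0 0 0 255"
}}

```text
t: 4.67
position: [0.5749, -0.2627, 0.0909]
ee_rot: [0.493, 0.509, -0.494, 0.504]
wrist_force: [-1.2, -0.1, -2.6]
gripper_width: 0.0101
```

Run:
```python
from nav import *
go([.577,-.2635,.09],.025)
c=get_calibration('wrist'); im=grab_frame('wrist'); cv2.imwrite('pics/w4.png',im)
```

```text
sgn 1.0 pos [ 0.5749 -0.2627  0.0909] tool d mm [0.9 2.1 0.9] rot [ 0.08 -0.29  0.32] F [-1.2 -0.1 -2.6] w 0.0101 t 4.67
[[-0.006, 1.0, 0.026], [0.005, 0.026, -1.0], [-1.0, -0.006, -0.005]]
```

View pics/w4.png

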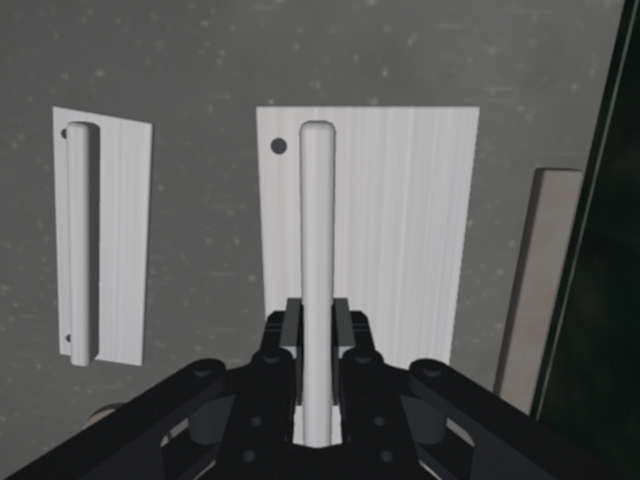

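```bash
cat > held.py <<'E'
from nav import *
from scipy.optimize import least_squares
def held(c,o,L,pts,dz):
    # slat frame: x->tool y, y->-tool z (sgn +1), z->-tool x ; pts: list of (px,(xs,ys or None)) edge points
    T=R.from_quat(o['ee_rot']);p0=o['position']
    def W(p,X):
        X=np.atleast_2d(X); cx=L/2-.022
        q=R.from_euler('z',p[2]).apply(X+[cx,0,0])+[p[0],p[1],0]
        t=np.c_[dz-q[:,2],q[:,0],-q[:,1]]
        return T.apply(t)+p0
    def f(p):
        r=[]
        for kind,px in pts:
            if kind in('TL','TR'):
                X=[(-L/2 if kind=='TL' else L/2),.08,.005]; r+=list(proj(c,W(p,X))[0]-px)
            else:
                x=-L/2 if kind=='L' else L/2
                a,b=proj(c,W(p,[(x,.08,.005),(x,-.08,.005)])); n=np.array([-(b-a)[1],(b-a)[0]]);n/=np.linalg.norm(n); r.append(n@(np.array(px)-a))
        return np.array(r)
    s=least_squares(f,[0,0,0]); print('rib y(tool)mm, centre along slat y mm, yaw deg',s.x[:2]*1000,np.degrees(s.x[2]),np.round(f(s.x),1)); return s.x
E
python3 - <<'E'
from held import *
c=get_calibration('wrist');o=robot.get_obs()
held(c,o,.08,[('TL',(257,107)),('TR',(479,107)),('L',(262,210)),('L',(267,310)),('R',(465,240)),('R',(452,364))],.0102)
p0=np.load('deck.npy') if 0 else None
E
```

```text
rib y(tool)mm, centre along slat y mm, yaw deg [0.23646768 1.52118143] 0.3818029267194741 [-0.5  1.   1.3 -0.8 -0.2 -0.   0.2 -0.9]
```

```bash
cat > tgt.py <<'E'
from fit import *
from nav import *
DECK=[0.43352,0.22354,-0.0365]
b=np.radians(22-5.74)
def target(xt,lift,h,dy=0,ry=0,deck=None,tailz=.008):
    # TCP for rib: tail at deck xt, h = TCP above slat underside, lift along slat normal, dy centre offset
    p=deck or DECK
    tail=deckP(p,[xt,0,tailz])[0]
    S=(R.from_euler('z',p[2])*R.from_euler('y',-b)).as_matrix()
    P=tail+S@np.array([.022-ry,-dy,h+lift]); return P,p[2],b
E
python3 - <<'E'
from tgt import *
P,y,bb=target(.06,0.0,.0102,.0015,0.0002); print(P)
go([P[0],-0.02,.21],y,0)
E
```

```text
[0.5041244  0.21946079 0.0817898 ]
sgn 1.0 pos [ 0.576  -0.2633  0.0917] tool d mm [-117.3  -65.8 -245.5] rot [ 3.61 -0.19  0.17] F [-0.2 -0.  -1.2] w 0.01 t 4.72
[[-0.003, 1.0, 0.026], [0.003, 0.026, -1.0], [-1.0, -0.003, -0.003]]
```

{"api": "servo_tool", "payload": {
  "plan": "-0.04 0 0 0 0 0 255; -0.04 -0.01 -0.02 0 0 0 255; -0.03 -0.02 -0.03 1 0 0 255; 0 -0.02 -0.035 1 0 0 255; 0 -0.01 -0.04 1 0 0 255"
}}

```text
t: 5.13
position: [0.5157, -0.1453, 0.1978]
ee_rot: [-0.507, -0.494, 0.511, -0.487]
wrist_force: [0.5, 0.7, -4.1]
gripper_width: 0.0098
```

{"api": "servo_tool", "payload": {
  "plan": "0 0 -0.035 0.6 0 0 255; 0 0 -0.03 0 0 0 255; 0 0 -0.02 0 0 0 255; 0 0 0 0 0 0 255; 0 0 0 0 0 0 255"
}}

```text
t: 5.55
position: [0.5114, -0.0483, 0.1957]
ee_rot: [-0.509, -0.496, 0.513, -0.482]
wrist_force: [0.5, -0.4, -2.5]
gripper_width: 0.0102
```

Run:
```python
from tgt import *
P,y,bb=target(.06,0.04,.0102,.0015,0.0002); print(P)
go([P[0],-0.02,.21],y,0); go(P,y,bb)
c=get_calibration('wrist'); im=grab_frame('wrist'); cv2.imwrite('pics/w5.png',im)
X=np.array([(60,-100,0),(110,-100,0),(0,-115,0),(220,-115,0),(10,-80,13),(90,-80,5)])/1e3
print(np.round(proj(c,deckP(DECK,X))).tolist())
```

```text
[0.492932   0.2198695  0.12018984]
sgn 1.0 pos [ 0.5114 -0.0483  0.1957] tool d mm [-13.7 -19.9 -27.6] rot [-0.44 -0.56  1.06] F [ 0.5 -0.4 -2.5] w 0.0102 t 5.55
[[-0.018, 0.999, -0.044], [0.01, -0.044, -0.999], [-1.0, -0.019, -0.01]]
sgn 1.0 pos [ 0.5114 -0.0483  0.1957] tool d mm [  78.6  -28.8 -266.4] rot [-0.51 -0.49 17.32] F [ 0.5 -0.4 -2.5] w 0.0102 t 5.55
[[-0.018, 0.999, -0.044], [0.01, -0.044, -0.999], [-1.0, -0.019, -0.01]]
[[268.0, -38.0], [345.0, -51.0], [192.0, 2.0], [565.0, -53.0], [185.0, -70.0], [309.0, -91.0]]
```

View pics/w5.png

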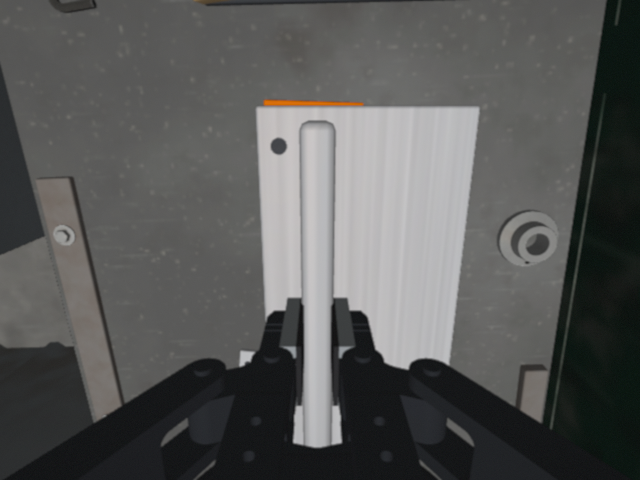

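{"api": "servo_tool", "payload": {
  "plan": "-0.005 -0.004 -0.03 0 0 0 255; 0 -0.004 -0.03 0 -0.3 0.5 255; 0 -0.004 -0.03 0 0 0 255; 0 0 0 0 0 0 255; 0 0 0 0 0 0 255"
}}

```text
t: 6.02
position: [0.5043, 0.0388, 0.1982]
ee_rot: [-0.51, -0.49, 0.516, -0.482]
wrist_force: [-0.8, 0.4, -2.4]
gripper_width: 0.0099
```

Run:
```python
from tgt import *
P,y,bb=target(.06,0.04,.0102,.0015,0.0002); print(P)
go(P,y,bb)
c=get_calibration('wrist'); im=grab_frame('wrist'); cv2.imwrite('pics/w6.png',im)
X=np.array([(60,-100,0),(110,-100,0),(0,-115,0),(220,-115,0),(10,-80,13),(90,-80,5)])/1e3
print(np.round(proj(c,deckP(DECK,X))).tolist())
```

```text
[0.492932   0.2198695  0.12018984]
sgn 1.0 pos [0.5043 0.0388 0.1982] tool d mm [  78.6  -19.9 -180.1] rot [-0.98  0.03 17.07] F [-0.8  0.4 -2.4] w 0.0099 t 6.02
[[-0.014, 0.998, -0.053], [0.002, -0.053, -0.999], [-1.0, -0.014, -0.002]]
[[287.0, 110.0], [357.0, 108.0], [216.0, 132.0], [552.0, 133.0], [212.0, 80.0], [325.0, 75.0]]
```

View pics/w6.png

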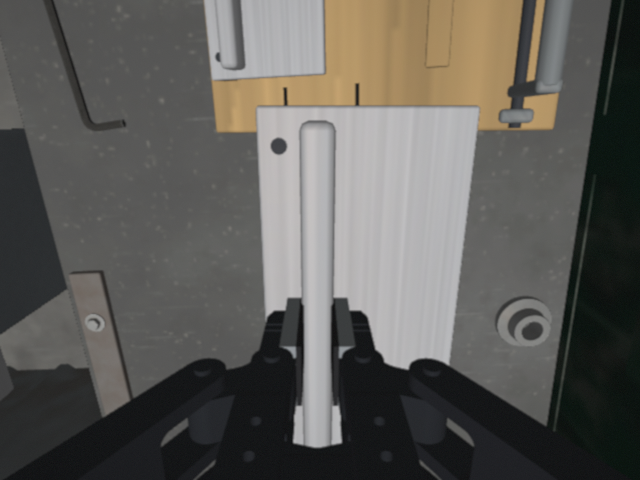

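{"api": "servo_tool", "payload": {
  "plan": "0 -0.004 -0.035 0 0 3 255; 0 -0.004 -0.035 -0.5 0 5 255; 0 -0.004 -0.035 0 0 5 255; 0 0 -0.03 0 0 3 255; 0 0 -0.02 0 0 0 255"
}}

```text
t: 6.48
position: [0.5062, 0.1854, 0.195]
ee_rot: [0.577, 0.407, -0.446, 0.551]
wrist_force: [-0.4, -0.0, -3.1]
gripper_width: 0.0102
```

{"api": "servo_tool", "payload": {
  "plan": "0 0 -0.01 0 0 0 255; 0 0 0 0 0 0 255; 0 0 0 0 0 0 255"
}}

```text
t: 6.73
position: [0.5064, 0.196, 0.1939]
ee_rot: [0.576, 0.408, -0.446, 0.551]
wrist_force: [0.7, 0.0, -3.0]
gripper_width: 0.0103
```

Run:
```python
from tgt import *
P,y,bb=target(.06,0.02,.0102,.0015,0.0002); print(P)
go(P,y,bb)
```

```text
[0.4985282  0.21966515 0.10098982]
sgn 1.0 pos [0.5064 0.196  0.1939] tool d mm [ 86.8 -34.1 -23.5] rot [-1.46  0.69  0.58] F [ 0.7  0.  -3. ] w 0.0103 t 6.73
[[0.27, 0.961, -0.064], [-0.022, -0.061, -0.998], [-0.963, 0.27, 0.005]]
```

{"api": "servo_tool", "payload": {
  "plan": "0.02 -0.015 -0.012 -0.8 0.4 0.4 255; 0.025 -0.013 -0.01 -0.5 0.3 0 255; 0.02 -0.005 -0.003 0 0 0 255; 0 0 0 0 0 0 255; 0 0 0 0 0 0 255"
}}

```text
t: 7.15
position: [0.4989, 0.2143, 0.1216]
ee_rot: [0.575, 0.41, -0.438, 0.556]
wrist_force: [0.8, 0.8, -1.8]
gripper_width: 0.0101
```

Run:
```python
from tgt import *
P,y,bb=target(.06,0.02,.0102,.0015,0.0002); print(P)
go(P,y,bb)
```

```text
[0.4985282  0.21966515 0.10098982]
sgn 1.0 pos [0.4989 0.2143 0.1216] tool d mm [19.6 -6.4 -5.4] rot [-0.61  0.3  -0.05] F [ 0.8  0.8 -1.8] w 0.0101 t 7.15
[[0.28, 0.959, -0.048], [-0.016, -0.046, -0.999], [-0.96, 0.281, 0.002]]
```

{"api": "servo_tool", "payload": {
  "plan": "0.008 -0.004 -0.004 -0.6 0.3 0 255; 0.008 -0.003 -0.002 0 0 0 255; 0 0 0 0 0 0 255; 0 0 0 0 0 0 255"
}}

```text
t: 7.48
position: [0.5006, 0.2181, 0.106]
ee_rot: [0.576, 0.411, -0.434, 0.558]
wrist_force: [-0.2, 0.1, -2.5]
gripper_width: 0.01
```

Run:
```python
from tgt import *
P,y,bb=target(.06,0.00,.0102,.0015,0.0002); print(P)
go(P,y,bb)
for n in ('side','scene','wrist'): cv2.imwrite(f'pics/{n}1.png',grab_frame(n))
im=cv2.imread('pics/side1.png');cv2.imwrite('pics/side1z.png',cv2.resize(im[150:270,150:300],None,fx=4,fy=4,interpolation=cv2.INTER_CUBIC))
im=cv2.imread('pics/scene1.png');cv2.imwrite('pics/scene1z.png',cv2.resize(im[320:470,250:400],None,fx=4,fy=4,interpolation=cv2.INTER_CUBIC))
```

```text
[0.5041244  0.21946079 0.0817898 ]
sgn 1.0 pos [0.5006 0.2181 0.106 ] tool d mm [24.2 -3.6 -1.4] rot [-0.23  0.01 -0.33] F [-0.2  0.1 -2.5] w 0.01 t 7.48
[[0.285, 0.958, -0.04], [-0.011, -0.039, -0.999], [-0.958, 0.285, -0.001]]
```

View pics/wrist1.png

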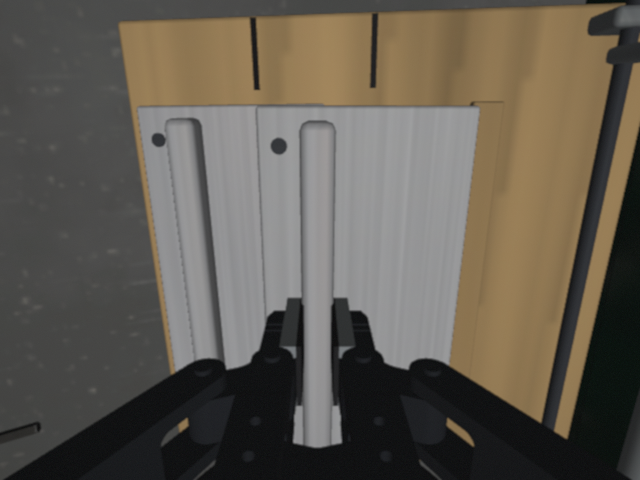

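View pics/scene1z.png

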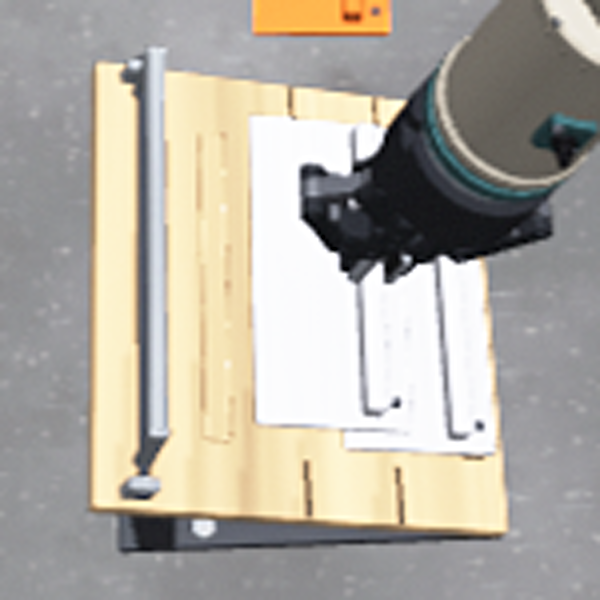

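View pics/side1z.png

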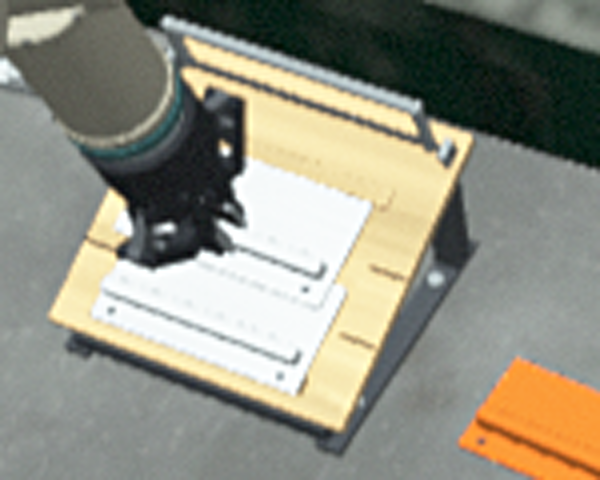

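Wrist view: the held slat's lower edge at column 258 lines up with mark 1 at column 256. I'll lower it now.

{"api": "servo_tool", "payload": {
  "plan": "0.008 -0.002 -0.001 -0.2 0 -0.3 255; 0.008 -0.001 0 0 0 0 255; 0 -0.001 0 0 0 0 255; 0 0 0 0 0 0 255"
}}

```text
t: 7.97
position: [0.5021, 0.22, 0.0896]
ee_rot: [0.574, 0.413, -0.433, 0.558]
wrist_force: [-0.1, 0.0, -2.8]
gripper_width: 0.0103
```

Run:
```python
from tgt import *
P,y,bb=target(.06,0.00,.0102,.0015,0.0002); print(P)
go(P,y,bb)
```

```text
[0.5041244  0.21946079 0.0817898 ]
sgn 1.0 pos [0.5021 0.22   0.0896] tool d mm [ 8.  -0.3  0.5] rot [ 0.01 -0.07 -0.17] F [-0.1  0.  -2.8] w 0.0103 t 7.97
[[0.283, 0.959, -0.036], [-0.009, -0.035, -0.999], [-0.959, 0.283, -0.001]]
```

{"api": "servo_tool", "payload": {
  "plan": "0.004 0 0 0 0 -0.1 255; 0.003 0 0 0 0 0 255; 0 0 0 0 0 0 255; 0 0 0 0 0 0 255"
}}

```text
t: 8.3
position: [0.5042, 0.2201, 0.0819]
ee_rot: [0.574, 0.414, -0.434, 0.558]
wrist_force: [-2.9, 0.7, 1.8]
gripper_width: 0.0103
```

Run:
```python
from tgt import *
P,y,bb=target(.06,0.00,.0102,.0015,0.0002); print(P)
go(P,y,bb)
```

```text
[0.5041244  0.21946079 0.0817898 ]
sgn 1.0 pos [0.5042 0.2201 0.0819] tool d mm [ 0.1 -0.1  0.7] rot [ 0.04 -0.07 -0.04] F [-2.9  0.7  1.8] w 0.0103 t 8.3
[[0.28, 0.959, -0.035], [-0.009, -0.034, -0.999], [-0.96, 0.281, -0.001]]
```

Run:
```python
from tgt import *
c=get_calibration('wrist'); im=grab_frame('wrist'); cv2.imwrite('pics/w7.png',im)
X=np.array([(60,-100,0),(60,86,0),(60,114,0),(110,86,0),(10,80,13),(60,80,13)])/1e3
print(np.round(proj(c,deckP(DECK,X))).tolist())
```

```text
[[277.0, 468.0], [263.0, 93.0], [259.0, 11.0], [394.0, 93.0], [123.0, 109.0], [255.0, 109.0]]
```

View pics/w7.png

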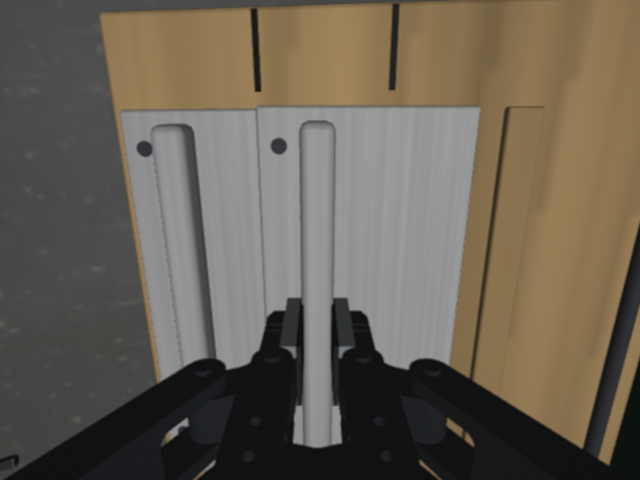

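{"api": "servo_tool", "payload": {
  "plan": "0.0005 0 0.001 0 0 0 255; 0 0 0 0 0 0 255; 0 0 0 0 0 0 170; 0 0 0 0 0 0 170; 0 0 0 0 0 0 170"
}}

```text
t: 8.77
position: [0.5061, 0.2201, 0.0835]
ee_rot: [0.575, 0.413, -0.432, 0.558]
wrist_force: [-0.3, 1.2, -0.4]
gripper_width: 0.0286
```

Run:
```python
from tgt import *
P,y,bb=target(.06,0.00,.0102,.0015,0.0002)
go(P,y,bb)
c=get_calibration('wrist'); im=grab_frame('wrist'); cv2.imwrite('pics/w8.png',im)
```

```text
sgn 1.0 pos [0.5061 0.2201 0.0835] tool d mm [ 1.1 -2.4  0.7] rot [ 0.03 -0.21 -0.33] F [-0.3  1.2 -0.4] w 0.0286 t 8.77
[[0.285, 0.958, -0.035], [-0.007, -0.034, -0.999], [-0.958, 0.285, -0.003]]
```

View pics/w8.png

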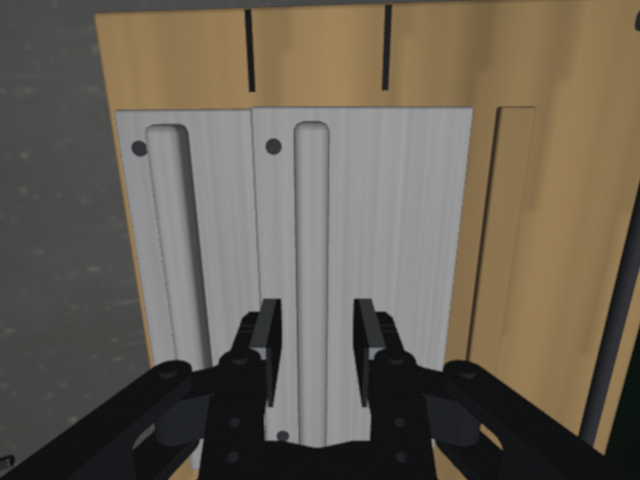

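The long slat is released with its lower edge at column 252, in line with mark 1 at (252,90). Backing the tool out square to the slat.

{"api": "servo_tool", "payload": {
  "plan": "-0.01 0 0 0 0 0 170; -0.02 0 0 0 0 0 150; -0.03 0 0 0 0 0 130; -0.035 0 0 0 0 0 90; 0 0 0 0 0 -4 90"
}}

```text
t: 9.23
position: [0.4739, 0.2198, 0.1779]
ee_rot: [0.558, 0.435, -0.453, 0.542]
wrist_force: [0.5, 0.3, -0.3]
gripper_width: 0.0549
```

{"api": "servo_tool", "payload": {
  "plan": "-0.02 0 0.02 0 0 -5 90; 0 -0.01 0.035 0 0 -5 90; 0 -0.015 0.04 -1.5 0 -3 90; 0 -0.01 0.04 -1.5 0 0 90; 0 0 0.04 -1.5 0 0 90"
}}

```text
t: 9.65
position: [0.4367, 0.0483, 0.2055]
ee_rot: [0.485, 0.52, -0.483, 0.512]
wrist_force: [0.4, 0.4, -0.1]
gripper_width: 0.0549
```

Run:
```python
from tgt import *
go([.4366,-.267,.14],-.139)
for n in ('side','scene'): cv2.imwrite(f'pics/{n}2.png',grab_frame(n))
im=cv2.imread('pics/side2.png');cv2.imwrite('pics/side2z.png',cv2.resize(im[150:270,150:300],None,fx=4,fy=4,interpolation=cv2.INTER_CUBIC))
im=cv2.imread('pics/scene2.png');cv2.imwrite('pics/scene2z.png',cv2.resize(im[320:470,250:400],None,fx=4,fy=4,interpolation=cv2.INTER_CUBIC))
```

```text
sgn 1.0 pos [0.4367 0.0483 0.2055] tool d mm [ 62.3 -20.  315.3] rot [11.65 -0.57  0.4 ] F [ 0.4  0.4 -0.1] w 0.0549 t 9.65
[[-0.007, 0.998, 0.064], [0.01, 0.064, -0.998], [-1.0, -0.006, -0.011]]
```

View pics/scene2z.png

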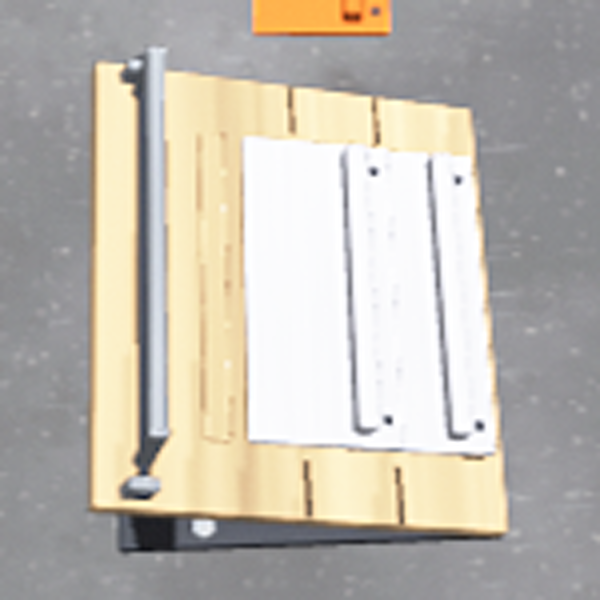

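View pics/side2z.png

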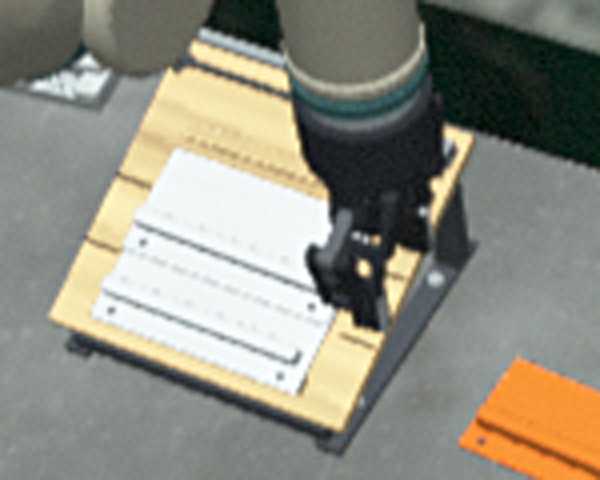

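{"api": "servo_tool", "payload": {
  "plan": "0 -0.004 0.04 3 0 0 90; 0 -0.004 0.04 4 0 0 90; 0 -0.004 0.04 4 0 0 90; 0 0 0.04 1 0 0 90; 0 0 0.04 0 0 0 90"
}}

```text
t: 10.17
position: [0.4164, -0.1494, 0.2078]
ee_rot: [0.542, 0.461, -0.533, 0.458]
wrist_force: [1.3, -0.5, -0.2]
gripper_width: 0.0556
```

Run:
```python
from tgt import *
go([.4366,-.267,.14],-.139)
```

```text
sgn 1.0 pos [ 0.4164 -0.1494  0.2078] tool d mm [ 66.6  37.8 113.9] rot [-0.9 -0.7 -0.3] F [ 1.3 -0.5 -0.2] w 0.0556 t 10.17
[[0.007, 0.988, -0.154], [0.011, -0.154, -0.988], [-1.0, 0.005, -0.012]]
```

{"api": "servo_tool", "payload": {
  "plan": "0.015 0.012 0.035 -0.9 -0.7 -0.3 90; 0.025 0.012 0.035 0 0 0 90; 0.01 0.006 0.03 0 0 0 90; 0 0 0 0 0 0 90; 0 0 0 0 0 0 90"
}}

```text
t: 10.58
position: [0.4337, -0.2605, 0.1621]
ee_rot: [0.536, 0.458, -0.534, 0.467]
wrist_force: [-0.2, 0.2, 0.4]
gripper_width: 0.0553
```

Run:
```python
from tgt import *
go([.4366,-.267,.10],-.139)
c=get_calibration('wrist'); im=grab_frame('wrist'); cv2.imwrite('pics/w9.png',im)
L=.055;p=[.442,-.268,-.139]
X=np.array([(L/2,.08,.005),(L/2,-.08,.005),(-L/2,-.08,.005),(-L/2,.08,.005)])
W=X@R.from_euler('z',p[2]).as_matrix().T+[p[0],p[1],0]; print(np.round(proj(c,W)).tolist())
```

```text
sgn 1.0 pos [ 0.4337 -0.2605  0.1621] tool d mm [62.1  3.2  5.6] rot [-0.39  0.38 -0.61] F [-0.2  0.2  0.4] w 0.0553 t 10.58
[[0.01, 0.989, -0.145], [-0.008, -0.145, -0.989], [-1.0, 0.011, 0.007]]
[[366.0, 119.0], [360.0, 315.0], [295.0, 316.0], [290.0, 120.0]]
```

View pics/w9.png

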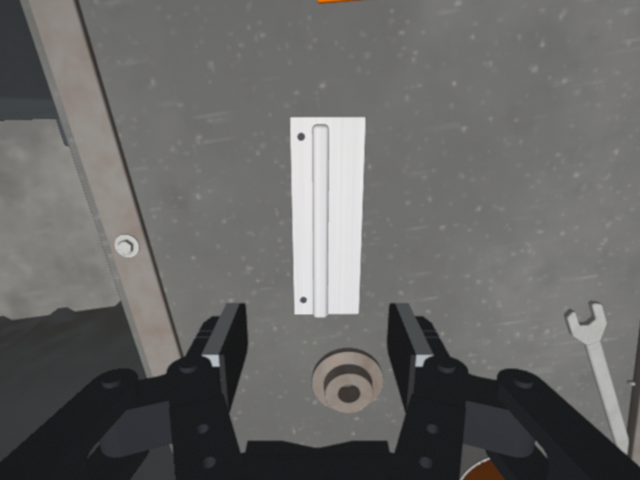

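The short slat's corners at (291,117) and (365,117) match the prediction. The mug rim is at (510,465) and a collar at (348,380), both clear of the fingers. Descending.

{"api": "servo_tool", "payload": {
  "plan": "0.025 0.002 0.002 -0.3 0.3 -0.5 90; 0.03 0.001 0.002 0 0 0 90; 0.018 0 0 0 0 0 90; 0 0 0 0 0 0 90; 0 0 0 0 0 0 90"
}}

```text
t: 11.05
position: [0.4412, -0.2601, 0.0931]
ee_rot: [0.534, 0.461, -0.531, 0.47]
wrist_force: [-0.2, 0.5, -0.3]
gripper_width: 0.0554
```

Run:
```python
from tgt import *
go([.4366,-.266,.010],-.139)
```

```text
sgn 1.0 pos [ 0.4412 -0.2601  0.0931] tool d mm [83.1 -4.8  6. ] rot [ 0.34  0.28 -0.68] F [-0.2  0.5 -0.3] w 0.0554 t 11.05
[[0.011, 0.991, -0.133], [-0.006, -0.133, -0.991], [-1.0, 0.012, 0.005]]
```

{"api": "servo_tool", "payload": {
  "plan": "0.025 -0.003 0.003 0.3 0.3 -0.7 90; 0.025 -0.002 0.002 0 0 -0.2 90; 0.012 0 0 0 0 0 90; 0 0 0 0 0 0 90; 0 0 0 0 0 0 90"
}}

```text
t: 11.47
position: [0.4421, -0.2633, 0.0386]
ee_rot: [0.532, 0.462, -0.531, 0.47]
wrist_force: [-0.2, 0.0, 0.5]
gripper_width: 0.0553
```

Run:
```python
from tgt import *
go([.4366,-.266,.010],-.139)
```

```text
sgn 1.0 pos [ 0.4421 -0.2633  0.0386] tool d mm [28.6 -5.4  3.2] rot [ 0.39  0.35 -0.53] F [-0.2  0.   0.5] w 0.0553 t 11.47
[[0.008, 0.991, -0.132], [-0.007, -0.132, -0.991], [-1.0, 0.009, 0.006]]
```

{"api": "servo_tool", "payload": {
  "plan": "0.01 -0.005 0.003 0.4 0.3 -0.5 90; 0.01 -0.002 0.001 0 0 -0.2 90; 0.004 0 0 0 0 0 90; 0 0 0 0 0 0 90; 0 0 0 0 0 0 90"
}}

```text
t: 11.88
position: [0.4372, -0.268, 0.0176]
ee_rot: [-0.533, -0.462, 0.534, -0.466]
wrist_force: [-0.1, 0.2, -0.0]
gripper_width: 0.0553
```

Run:
```python
from tgt import *
go([.4366,-.266,.010],-.139)
c=get_calibration('wrist'); im=grab_frame('wrist'); cv2.imwrite('pics/w10.png',im)
```

```text
sgn 1.0 pos [ 0.4372 -0.268   0.0176] tool d mm [ 7.6 -0.9 -1.9] rot [ 0.03  0.29 -0.23] F [-0.1  0.2 -0. ] w 0.0553 t 11.88
[[0.003, 0.99, -0.138], [-0.006, -0.138, -0.99], [-1.0, 0.004, 0.005]]
```

View pics/w10.png

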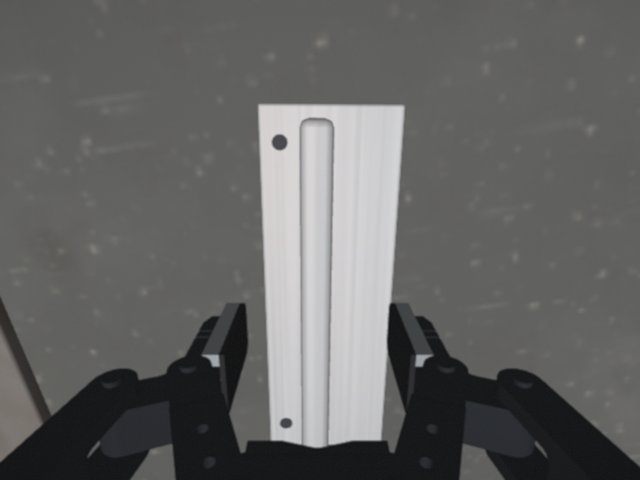

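The rib is centred between the jaws, at column 317. Down about 7 mm more, then close.

{"api": "servo_tool", "payload": {
  "plan": "0.006 -0.0005 -0.001 0 0.2 -0.2 90; 0 0 0 0 0 0 90; 0 0 0 0 0 0 90"
}}

```text
t: 12.18
position: [0.4373, -0.2672, 0.0116]
ee_rot: [-0.533, -0.463, 0.534, -0.465]
wrist_force: [0.9, 0.6, -0.2]
gripper_width: 0.0554
```

Run:
```python
from tgt import *
go([.437,-.266,.010],-.139)
```

```text
sgn 1.0 pos [ 0.4373 -0.2672  0.0116] tool d mm [ 1.6 -0.4 -1.2] rot [ 0.02  0.11 -0.08] F [ 0.9  0.6 -0.2] w 0.0554 t 12.18
[[0.001, 0.99, -0.138], [-0.002, -0.138, -0.99], [-1.0, 0.001, 0.002]]
```

{"api": "servo_tool", "payload": {
  "plan": "0.0015 0 -0.0005 0 0 0 150; 0 0 0 0 0 0 255; 0 0 0 0 0 0 255; 0 0 0 0 0 0 255; 0 0 0 0 0 0 255",
  "grip_force": 60
}}

```text
t: 12.6
position: [0.4374, -0.2667, 0.0102]
ee_rot: [-0.533, -0.463, 0.534, -0.465]
wrist_force: [-0.3, 0.4, -1.6]
gripper_width: 0.0099
```

{"api": "servo_tool", "payload": {
  "plan": "-0.01 0 0 0 0 0 255; -0.03 0 0 0 0 0 255; -0.04 0 0 0 0 0 255; 0 0 0 0 0 0 255; 0 0 0 0 0 0 255"
}}

```text
t: 13.02
position: [0.4359, -0.2654, 0.0936]
ee_rot: [-0.533, -0.465, 0.534, -0.463]
wrist_force: [-0.8, -0.8, -1.4]
gripper_width: 0.0102
```

Run:
```python
from tgt import *
go([.49,-.02,.21],-.0365)
c=get_calibration('wrist'); im=grab_frame('wrist'); cv2.imwrite('pics/w11.png',im)
```

```text
sgn 1.0 pos [ 0.4359 -0.2654  0.0936] tool d mm [-116.2   19.3 -250.6] rot [-5.86 -0.06  0.18] F [-0.8 -0.8 -1.4] w 0.0102 t 13.02
[[-0.003, 0.99, -0.138], [0.001, -0.138, -0.99], [-1.0, -0.003, -0.001]]
```

View pics/w11.png

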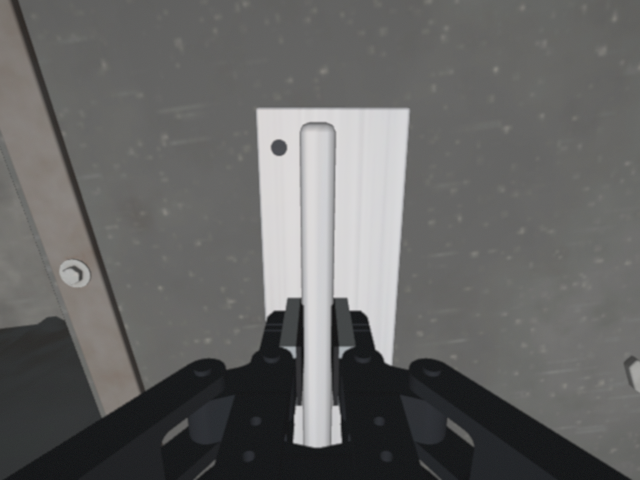

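Run:
```python
from held import *
c=get_calibration('wrist');o=robot.get_obs()
held(c,o,.055,[('TL',(257,108)),('TR',(409,108)),('L',(262,210)),('L',(266,310)),('R',(401,240)),('R',(393,364))],.0102)
```

```text
rib y(tool)mm, centre along slat y mm, yaw deg [-0.30952992  1.18429337] 0.0924785727680719 [-0.6  0.2  1.1 -0.1 -0.8 -0.1  0.3  0.1]
```

{"api": "servo_tool", "payload": {
  "plan": "-0.04 0 0 0 0 0 255; -0.04 0 -0.02 -1 0 0 255; -0.03 0.004 -0.035 -2 0 0 255; 0 0.004 -0.04 -2 0 0 255; 0 0.004 -0.04 -1 0 0 255"
}}

```text
t: 13.48
position: [0.4602, -0.1369, 0.2025]
ee_rot: [-0.509, -0.492, 0.511, -0.488]
wrist_force: [0.5, 0.6, -1.5]
gripper_width: 0.0105
```

{"api": "servo_tool", "payload": {
  "plan": "0 0.01 -0.04 0 0 0 255; 0 0.01 -0.04 0 0 0 255; 0 0.01 -0.04 0 0 0 255; 0 0 -0.02 0 0 0 255; 0 0 0 0 0 0 255"
}}

```text
t: 13.9
position: [0.4945, 0.0128, 0.1999]
ee_rot: [-0.508, -0.495, 0.51, -0.487]
wrist_force: [-0.1, 0.8, -0.1]
gripper_width: 0.0102
```

Run:
```python
from tgt import *
P,y,bb=target(.11,0.06,.0102,.0013,0.0002); print(P)
go(P,y,bb)
for n in ('wrist','scene'): cv2.imwrite(f'pics/{n}3.png',grab_frame(n))
im=cv2.imread('pics/scene3.png');cv2.imwrite('pics/scene3z.png',cv2.resize(im[320:470,250:400],None,fx=4,fy=4,interpolation=cv2.INTER_CUBIC))
cs,ci=get_calibration('scene'),get_calibration('side')
for an in (1.4,1.5,1.6,1.7,1.8):
    X=np.array([[.2-.045*np.cos(an),s*.095,.0135+.045*np.sin(an)] for s in(-1,1)]); print(an,np.round((proj(cs,deckP(DECK,X))-[250,320])*4).tolist())
```

```text
[0.53367141 0.21858198 0.15812019]
sgn 1.0 pos [0.4945 0.0128 0.1999] tool d mm [  42.8   31.9 -206.8] rot [-0.08 -0.35 16.8 ] F [-0.1  0.8 -0.1] w 0.0102 t 13.9
[[-0.009, 0.999, -0.037], [0.007, -0.037, -0.999], [-1.0, -0.009, -0.006]]
1.4 [[186.0, 56.0], [188.0, 433.0]]
1.5 [[178.0, 54.0], [180.0, 432.0]]
1.6 [[170.0, 53.0], [171.0, 432.0]]
1.7 [[161.0, 52.0], [161.0, 431.0]]
1.8 [[152.0, 52.0], [152.0, 431.0]]
```

View pics/scene3z.png

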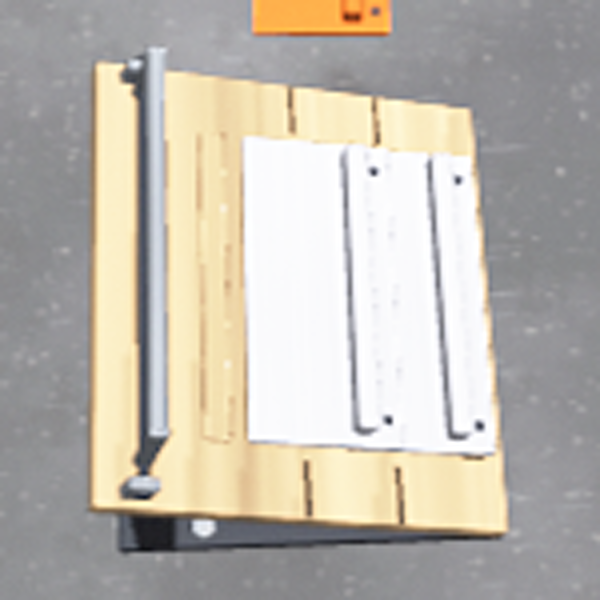

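View pics/wrist3.png

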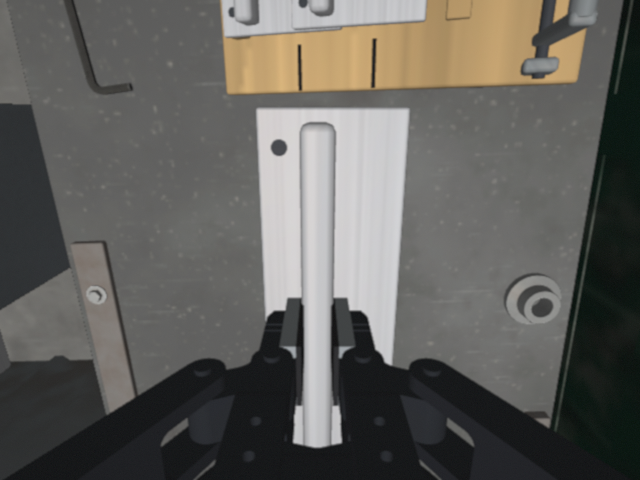

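Run:
```python
from tgt import *
im=cv2.imread('pics/wrist3.png');cv2.imwrite('pics/z1.png',cv2.resize(im[0:100,200:440],None,fx=3.3,fy=3.3,interpolation=cv2.INTER_CUBIC))
im=cv2.imread('pics/scene3.png');cv2.imwrite('pics/z2.png',cv2.resize(np.vstack([im[345:370,305:385],im[415:440,305:385]]),None,fx=10,fy=10,interpolation=cv2.INTER_CUBIC))
c=get_calibration('wrist');cs=get_calibration('scene')
X=np.array([(10,-80,13),(60,-80,13),(90,-80,5),(60,-80,8),(140,-80,5)])/1e3
print(np.round(proj(c,deckP(DECK,X)),1).tolist()); print(np.round(proj(cs,deckP(DECK,X)),1).tolist())
```

```text
[[222.7, 31.3], [290.3, 24.9], [340.5, 23.3], [293.9, 26.5], [424.6, 15.6]]
[[368.0, 359.4], [347.1, 356.7], [332.9, 356.4], [346.1, 357.5], [311.2, 353.6]]
```

View pics/z1.png

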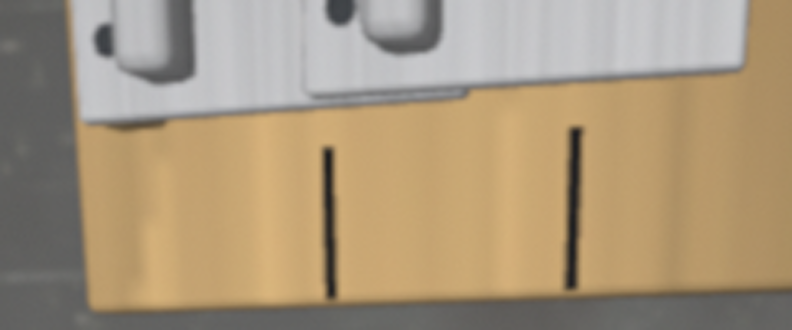

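View pics/z2.png

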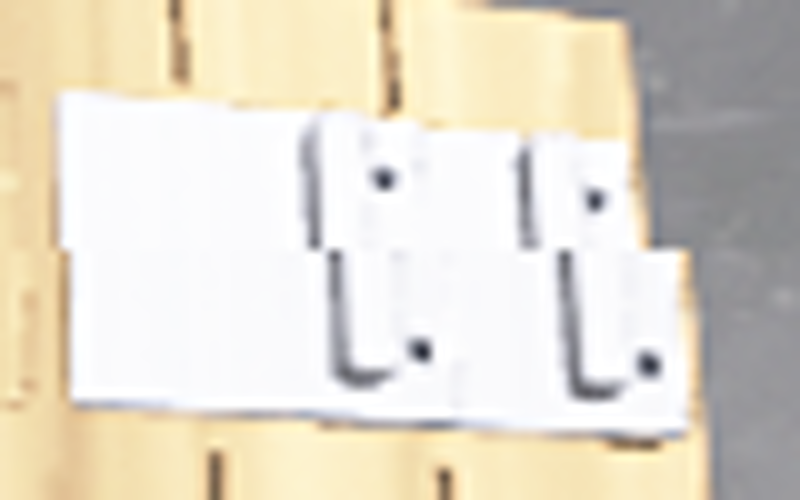

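{"api": "servo_tool", "payload": {
  "plan": "0 0.008 -0.04 0 0 3 255; 0 0.008 -0.04 0 -0.3 5 255; 0 0.008 -0.04 0 0 5 255; 0 0.004 -0.04 0 0 3 255; 0 0 -0.025 0 0 0 255"
}}

```text
t: 14.42
position: [0.5349, 0.1833, 0.1982]
ee_rot: [0.574, 0.406, -0.444, 0.555]
wrist_force: [-0.6, -0.5, -1.8]
gripper_width: 0.01
```

{"api": "servo_tool", "payload": {
  "plan": "0 0 -0.01 0 0 0 255; 0 0 0 0 0 0 255; 0 0 0 0 0 0 255"
}}

```text
t: 14.67
position: [0.5346, 0.1941, 0.1962]
ee_rot: [0.573, 0.407, -0.445, 0.555]
wrist_force: [0.1, -0.6, -1.2]
gripper_width: 0.0102
```

Run:
```python
from tgt import *
P,y,bb=target(.11,0.03,.0102,.0013,0.0); print(P)
go(P,y,bb)
```

```text
[0.54225759 0.21826845 0.12937616]
sgn 1.0 pos [0.5346 0.1941 0.1962] tool d mm [ 65.7 -12.2 -25.4] rot [-0.96  1.02  0.39] F [ 0.1 -0.6 -1.2] w 0.0102 t 14.67
[[0.272, 0.96, -0.057], [-0.028, -0.052, -0.998], [-0.962, 0.274, 0.012]]
```

{"api": "servo_tool", "payload": {
  "plan": "0.012 -0.006 -0.013 -0.5 0.6 0.3 255; 0.015 -0.005 -0.01 -0.4 0.4 0 255; 0.012 -0.003 -0.004 0 0 0 255; 0 0 0 0 0 0 255; 0 0 0 0 0 0 255"
}}

```text
t: 15.08
position: [0.5357, 0.2109, 0.153]
ee_rot: [0.574, 0.41, -0.439, 0.556]
wrist_force: [-0.5, -0.5, -0.6]
gripper_width: 0.0103
```

Run:
```python
from tgt import *
P,y,bb=target(.11,0.01,.0102,.0013,0.0); print(P)
go(P,y,bb)
```

```text
[0.54785379 0.2180641  0.11017614]
sgn 1.0 pos [0.5357 0.2109 0.153 ] tool d mm [44.4 -0.5 -8. ] rot [-0.53  0.48  0.12] F [-0.5 -0.5 -0.6] w 0.0103 t 15.08
[[0.277, 0.96, -0.048], [-0.018, -0.044, -0.999], [-0.961, 0.278, 0.005]]
```

{"api": "servo_tool", "payload": {
  "plan": "0.01 0 -0.005 -0.5 0.4 0 255; 0.01 0 -0.003 0 0.2 0 255; 0.008 0 -0.001 0 0 0 255; 0 0 0 0 0 0 255; 0 0 0 0 0 0 255"
}}

```text
t: 15.5
position: [0.5471, 0.216, 0.1252]
ee_rot: [0.575, 0.413, -0.435, 0.556]
wrist_force: [0.7, -0.0, -1.0]
gripper_width: 0.01
```

Run:
```python
from tgt import *
P,y,bb=target(.11,0.00,.0102,.0013,0.0); print(P)
go(P,y,bb)
c=get_calibration('wrist'); im=grab_frame('wrist'); cv2.imwrite('pics/w12.png',im)
X=np.array([(60,86,0),(110,86,0),(10,80,13),(60,80,13),(110,80,13)])/1e3
print(np.round(proj(c,deckP(DECK,X))).tolist())
```

```text
[0.55065189 0.21796192 0.10057613]
sgn 1.0 pos [0.5471 0.216  0.1252] tool d mm [24.7 -3.6 -2. ] rot [-0.28 -0.06 -0.03] F [ 0.7 -0.  -1. ] w 0.01 t 15.5
[[0.28, 0.959, -0.041], [-0.009, -0.04, -0.999], [-0.96, 0.28, -0.002]]
[[152.0, 91.0], [260.0, 90.0], [31.0, 106.0], [139.0, 105.0], [254.0, 104.0]]
```

View pics/w12.png

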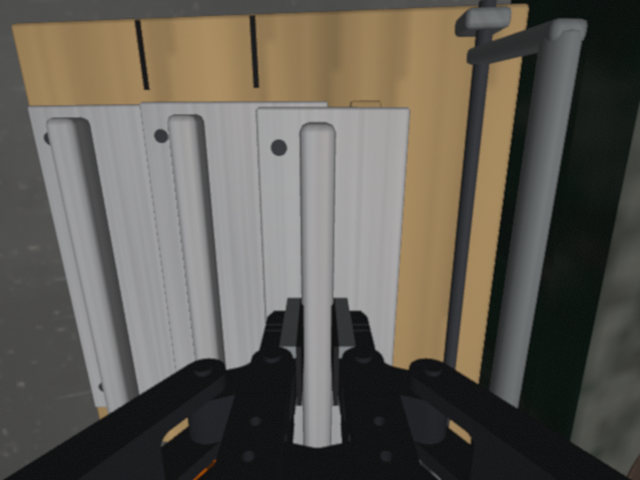

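Run:
```python
from tgt import *
im=cv2.imread('pics/w12.png')
cv2.imwrite('pics/z3.png',cv2.resize(im[0:150,0:280],None,fx=2.85,fy=2.85,interpolation=cv2.INTER_CUBIC))
```

```text
(no output)
```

View pics/z3.png

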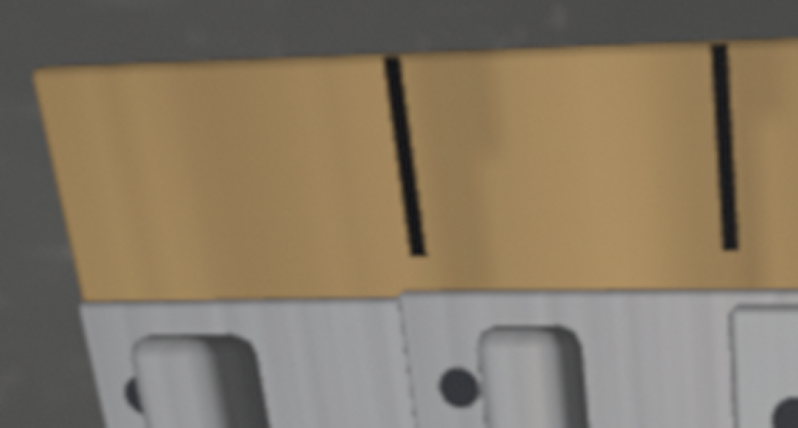

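```bash
cat > rel.py <<'E'
from tgt import *
def rel(c,known,unk):
    # known: (px,deck mm); camera pose perturbation fit; unk: (px, z mm)
    def cam(v):
        d=dict(c); d['origin']=np.array(c['origin'])+v[:3]; d['orientation']=(R.from_rotvec(v[3:])*R.from_quat(c['orientation'])).as_quat(); return d
    px=np.array([k[0] for k in known]);X=deckP(DECK,np.array([k[1] for k in known])/1e3)
    f=lambda v: np.r_[(proj(cam(v),X)-px).ravel(), v[:3]/.003, v[3:]/.01]
    s=least_squares(f,np.zeros(6)); print('cam',np.round(s.x*1000,1),'res',np.round(f(s.x)[:2*len(known)],1))
    Rm,o=deckT(DECK)
    for p,z in unk:
        oo,d=ray(cam(s.x),p); oo=Rm.T@(oo-o);d=Rm.T@d; print('deck mm',np.round((oo+d*(z/1e3-oo[2])/d[2])*1000,1))
E
python3 - <<'E'
from rel import *
rel(get_calibration('wrist'),[((12.6,24.9),(0,115,0)),((137.5,20),(60,114,0)),((146.7,89.5),(60,86,0)),((252.3,15.8),(110,114,0)),((256.5,87.4),(110,86,0)),((28.4,107),(10,80,13))],[((141,102.8),13),((28.4,107),13),((258,108),13+25)])
E
```

```text
cam [  2.9  -1.3   0.4   2.4   5.9 -13.7] res [-1.1 -0.5  1.2  1.   1.7  0.7 -0.7 -0.1 -0.5 -0.2 -0.4 -0.9]
deck mm [62.7 80.3 13. ]
deck mm [10.1 79.6 13. ]
deck mm [119.8  76.9  38. ]
```

Run:
```python
from tgt import *
im=cv2.imread('pics/w6.png')
cv2.imwrite('pics/z4.png',cv2.resize(im[60:150,190:390],None,fx=4,fy=4,interpolation=cv2.INTER_CUBIC))
im=cv2.imread('pics/scene3.png')
cv2.imwrite('pics/z5.png',cv2.resize(im[340:365,265:385],None,fx=6.6,fy=6.6,interpolation=cv2.INTER_CUBIC))
cv2.imwrite('pics/z6.png',cv2.resize(im[415:460,265:385],None,fx=6.6,fy=6.6,interpolation=cv2.INTER_CUBIC))
```

```text
(no output)
```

View pics/z4.png

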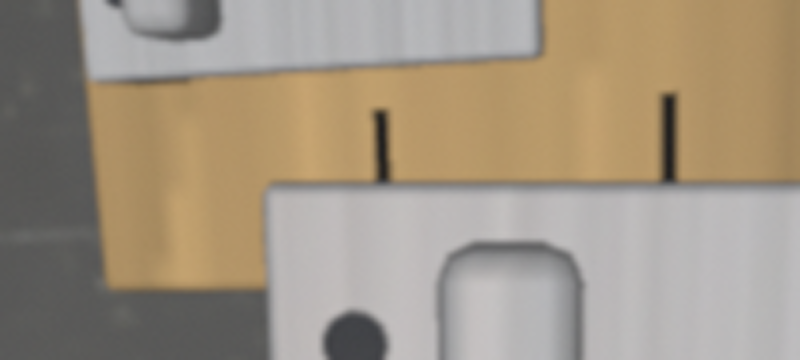

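View pics/z5.png

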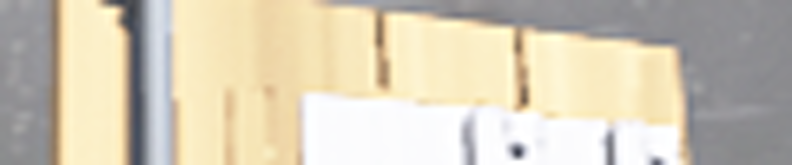

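View pics/z6.png

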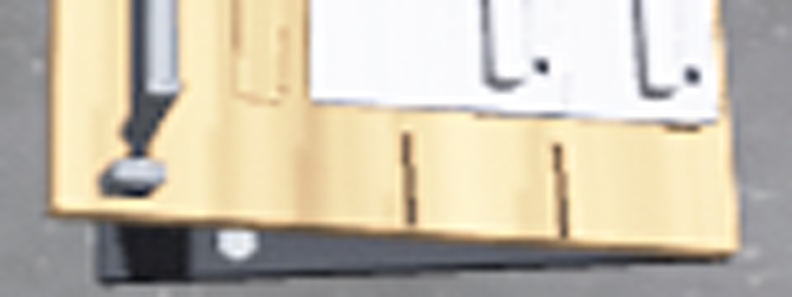

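```bash
cat > joint.py <<'E'
from tgt import *
c=get_calibration('wrist'); o=robot.get_obs()
T0=R.from_quat(o['ee_rot']); ro=T0.inv().apply(np.array(c['origin'])-o['position']); rR=T0.inv()*R.from_quat(c['orientation'])
def wc(pos,q):
    T=R.from_quat(q); d=dict(c); d['origin']=T.apply(ro)+pos; d['orientation']=(T*rR).as_quat(); return d
cs,ci=get_calibration('scene'),get_calibration('side'); z=lambda u,v:(150+u/2.66,150+v/2.66)
W6=wc([.5043,.0388,.1982],[-0.51,-0.49,0.516,-0.482]); W3=wc([.4945,.0128,.1999],[-0.508,-0.495,0.51,-0.487]); W12=wc([.5471,.216,.1252],[0.575,0.413,-0.435,0.556])
G=[(cs,.002,.003,[((343.8,344.5),(60,-114,0)),((344.4,356.2),(60,-86,0)),((322.7,341.8),(110,-114,0)),((323.3,353.2),(110,-86,0)),((368,347.3),(0,-115,0)),((349.7,437),(60,86,0)),((350.5,450.8),(60,114,0)),((326.5,435.2),(110,86,0)),((327.3,448.6),(110,114,0)),((376.8,452.9),(0,115,0)),((272.9,447.3),(220,115,0))]),
(ci,.002,.003,[(z(238,226),(60,-100,0)),(z(257,181),(110,-100,0)),(z(65,160),(60,100,0)),(z(89,120),(110,100,0)),(z(35,211),(0,115,0)),(z(315,91),(220,-115,0)),(z(200,261),(10,-80,13)),(z(62,208),(10,80,13))]),
(W6,.002,.004,[((213,80),(10,-80,13)),((324.8,73.8),(90,-80,5)),((285,87.8),(60,-86,0)),((357.5,83.8),(110,-86,0)),((217,132.3),(0,-115,0))]),
(W3,.006,.006,[((227.9,93.9),(0,-115,0)),((299.4,44.8),(60,-86,0)),((300.3,90.3),(60,-114,0)),((374.8,38.8),(110,-86,0)),((373,87.6),(110,-114,0)),((225.2,37),(10,-80,13))]),
(W12,.002,.004,[((12.6,24.9),(0,115,0)),((137.5,20),(60,114,0)),((146.7,89.5),(60,86,0)),((252.3,15.8),(110,114,0)),((256.5,87.4),(110,86,0)),((28.4,107),(10,80,13))])]
def cam(c,v):
    d=dict(c); d['origin']=np.array(c['origin'])+v[:3]; d['orientation']=(R.from_rotvec(v[3:])*R.from_quat(c['orientation'])).as_quat(); return d
def f(v):
    r=[]
    for i,(c,a,b,L) in enumerate(G):
        u=v[3+6*i:9+6*i]; r+=list((proj(cam(c,u),deckP(v[:3],np.array([l[1] for l in L])/1e3))-np.array([l[0] for l in L])).ravel()); r+=list(u[:3]/a)+list(u[3:]/b)
    return np.array(r)
s=least_squares(f,np.r_[DECK,np.zeros(30)]); v=s.x
print('deck',v[:3],np.degrees(v[2]),'cost',s.cost)
J=np.linalg.inv(s.jac.T@s.jac); print('sd',np.sqrt(np.diag(J))[:3])
for i in range(5): print(np.round(v[3+6*i:9+6*i]*1000,1))
Rm,oo=deckT(v[:3])
def back(i,p,zz):
    a,d=ray(cam(G[i][0],v[3+6*i:9+6*i]),p); a=Rm.T@(a-oo);d=Rm.T@d; return np.round((a+d*(zz-a[2])/d[2])*1000,1)
print('long tail -y',back(3,(293,28.8),.013),'head -y',back(3,(425.8,21.2),.005),'long tail +y',back(4,(141,102.8),.013))
print('fixed',back(3,(225.2,37),.013),back(4,(28.4,107),.013))
print('marks W12',back(4,(137.5,20),0),back(4,(146.7,89.5),0),back(4,(252.3,15.8),0),back(4,(256.5,87.4),0))
E
python3 joint.py
```

```text
deck [ 0.43291426  0.22334349 -0.02659978] -1.5240548929876008 cost 15.588556184137458
sd [0.00139221 0.0014131  0.00312174]
[-0.2  0.1 -0.   0.3  0.4  0.7]
[-0.2  0.3  0.3  1.  -0.   0.6]
[-0.2  0.1  0.9 -0.1  0.7  1.5]
[ 0.1 -0.2  2.1 -0.2  0.8  1.7]
[ 0.6 -0.5  0.7  0.9  2.1 -3.2]
long tail -y [ 61.1 -78.9  13. ] head -y [141.1 -79.9   5. ] long tail +y [62.6 80.3 13. ]
fixed [ 10.5 -79.8  13. ] [10.1 79.6 13. ]
marks W12 [ 59.5 114.4   0. ] [59.2 86.3  0. ] [110.3 114.    0. ] [110.2  85.9   0. ]
```

The joint fit refines the deck yaw to -1.5°. The long slat lies within about 1–2 mm of its line and 0.5° of straight. I'll use the refined pose for the short slat.

```bash
sed -i 's/^DECK=.*/DECK=[0.4329,0.2233,-0.0266]/' tgt.py
python3 - <<'E'
from tgt import *
P,y,bb=target(.11,0.00,.0102,.0013,-0.0002); print(P)
go(P,y,bb)
E
```

```text
[0.5502733  0.21887667 0.10063213]
sgn 1.0 pos [0.5469 0.216  0.1252] tool d mm [24.5 -3.7 -2.9] rot [-0.81  0.11 -0.01] F [-0.7 -0.2 -2.8] w 0.0101 t 15.55
[[0.28, 0.959, -0.041], [-0.009, -0.04, -0.999], [-0.96, 0.28, -0.002]]
```

{"api": "servo_tool", "payload": {
  "plan": "0.008 -0.002 -0.002 -0.8 0.1 0 255; 0.008 -0.001 -0.001 0 0 0 255; 0 -0.001 0 0 0 0 255; 0 0 0 0 0 0 255"
}}

```text
t: 15.88
position: [0.5481, 0.2198, 0.1079]
ee_rot: [0.571, 0.417, -0.431, 0.561]
wrist_force: [0.6, -0.0, -0.5]
gripper_width: 0.01
```

Run:
```python
from tgt import *
P,y,bb=target(.11,0.00,.0102,.0013,-0.0002)
go(P,y,bb)
```

```text
sgn 1.0 pos [0.5481 0.2198 0.1079] tool d mm [7.6 0.1 0.9] rot [ 0.1  -0.04 -0.1 ] F [ 0.6 -0.  -0.5] w 0.01 t 15.88
[[0.282, 0.959, -0.025], [-0.007, -0.024, -1.0], [-0.96, 0.282, -0.0]]
```

{"api": "servo_tool", "payload": {
  "plan": "0.003 0 0.001 0 0 0 255; 0.003 0 0 0 0 0 255; 0 0 0 0 0 0 255; 0 0 0 0 0 0 255"
}}

```text
t: 16.22
position: [0.5498, 0.219, 0.1016]
ee_rot: [0.571, 0.417, -0.43, 0.561]
wrist_force: [0.6, -0.1, -1.7]
gripper_width: 0.0101
```

Run:
```python
from tgt import *
P,y,bb=target(.11,0.00,.0102,.0013,-0.0002)
go(P,y,bb)
cv2.imwrite('pics/w13.png',grab_frame('wrist'))
im=cv2.imread('pics/w13.png')
cv2.imwrite('pics/z7.png',cv2.resize(im[0:150,0:280],None,fx=2.85,fy=2.85,interpolation=cv2.INTER_CUBIC))
```

```text
sgn 1.0 pos [0.5498 0.219  0.1016] tool d mm [1.1 0.2 0.1] rot [ 0.15 -0.05 -0.11] F [ 0.6 -0.1 -1.7] w 0.0101 t 16.22
[[0.282, 0.959, -0.024], [-0.007, -0.023, -1.0], [-0.959, 0.282, -0.0]]
```

View pics/z7.png

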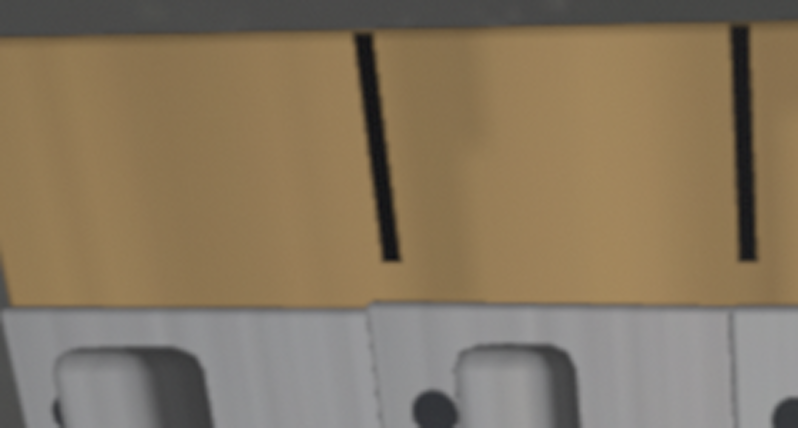

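Run:
```python
from rel import *
g=lambda u,v:(u/2.85,v/2.85)
rel(get_calibration('wrist'),[(g(364,34),(60,114,0)),(g(391,262),(60,86,0)),(g(740,26),(110,114,0)),(g(748,262),(110,86,0)),(g(3,310),(10,80,13))],[(g(368,304),13),(g(731,310),13),(g(731,310),14.5)])
```

```text
cam [ 1.2  0.6 -0.4 -4.4  5.1 -5.3] res [ 0.7  0.8  1.8  0.3 -0.8 -0.  -0.2 -0.6 -1.4 -0.5]
deck mm [62.5 80.5 13. ]
deck mm [110.7  79.6  13. ]
deck mm [111.   79.6  14.5]
```

{"api": "servo_tool", "payload": {
  "plan": "0.0015 0 0 0 0 0 255; 0 0 0 0 0 0 255; 0 0 0 0 0 0 255"
}}

```text
t: 16.52
position: [0.5506, 0.2191, 0.101]
ee_rot: [0.572, 0.417, -0.43, 0.561]
wrist_force: [-0.4, -0.1, -0.9]
gripper_width: 0.0102
```

Run:
```python
from tgt import *
P,y,bb=target(.11,0.00,.0102,.0013,-0.0002)
go(P,y,bb)
```

```text
sgn 1.0 pos [0.5506 0.2191 0.101 ] tool d mm [ 0.2 -0.4  0.2] rot [ 0.13 -0.08 -0.18] F [-0.4 -0.1 -0.9] w 0.0102 t 16.52
[[0.283, 0.959, -0.024], [-0.006, -0.023, -1.0], [-0.959, 0.283, -0.001]]
```

{"api": "servo_tool", "payload": {
  "plan": "0.001 -0.0005 0 0 0 0 255; 0 0 0 0 0 0 255; 0 0 0 0 0 0 255"
}}

```text
t: 16.77
position: [0.5509, 0.2192, 0.1011]
ee_rot: [0.572, 0.416, -0.429, 0.561]
wrist_force: [0.7, 0.1, -1.8]
gripper_width: 0.0098
```

Run:
```python
from tgt import *
P,y,bb=target(.11,0.00,.0102,.0013,-0.0002)
go(P,y,bb)
```

```text
sgn 1.0 pos [0.5509 0.2192 0.1011] tool d mm [ 0.2 -0.8  0.3] rot [ 0.13 -0.1  -0.3 ] F [ 0.7  0.1 -1.8] w 0.0098 t 16.77
[[0.285, 0.958, -0.024], [-0.006, -0.023, -1.0], [-0.959, 0.285, -0.001]]
```

{"api": "servo_tool", "payload": {
  "plan": "0.0015 -0.001 0 0 0 -0.3 255; 0.001 0 0 0 0 0 255; 0 0 0 0 0 0 255"
}}

```text
t: 17.02
position: [0.5508, 0.2192, 0.101]
ee_rot: [0.571, 0.417, -0.43, 0.561]
wrist_force: [0.1, -0.2, 0.5]
gripper_width: 0.0098
```

Run:
```python
from tgt import *
P,y,bb=target(.11,0.00,.0102,.0013,-0.0002)
go(P,y,bb)
```

```text
sgn 1.0 pos [0.5508 0.2192 0.101 ] tool d mm [ 0.2 -0.6  0.4] rot [ 0.14 -0.12 -0.11] F [ 0.1 -0.2  0.5] w 0.0098 t 17.02
[[0.282, 0.959, -0.024], [-0.005, -0.023, -1.0], [-0.959, 0.282, -0.001]]
```

{"api": "servo_tool", "payload": {
  "plan": "0 0 0 0 0 0 172; 0 0 0 0 0 0 172; 0 0 0 0 0 0 172; 0 0 0 0 0 0 172"
}}

```text
t: 17.35
position: [0.5519, 0.2195, 0.1012]
ee_rot: [0.572, 0.417, -0.429, 0.561]
wrist_force: [-0.2, 0.4, 1.3]
gripper_width: 0.0278
```

Run:
```python
from tgt import *
P,y,bb=target(.11,0.00,.0102,.0013,-0.0002)
go(P,y,bb)
cv2.imwrite('pics/w14.png',grab_frame('wrist'))
```

```text
sgn 1.0 pos [0.5519 0.2195 0.1012] tool d mm [ 0.1 -1.7  0.7] rot [ 0.13 -0.17 -0.21] F [-0.2  0.4  1.3] w 0.0278 t 17.35
[[0.284, 0.959, -0.024], [-0.005, -0.023, -1.0], [-0.959, 0.284, -0.002]]
```

View pics/w14.png

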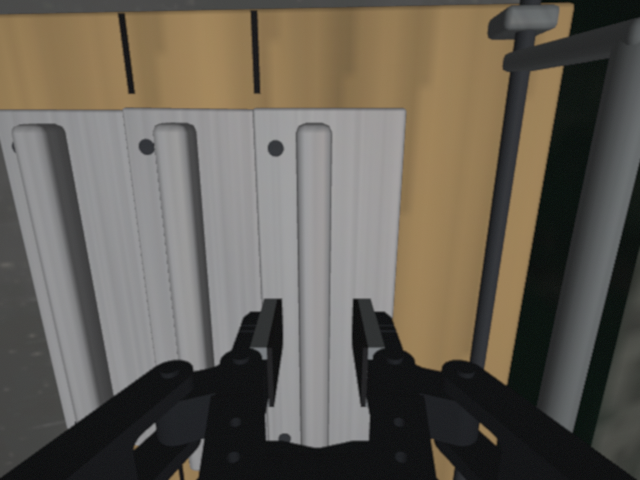

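```bash
cat >> tgt.py <<'E'
def dgo(x,y,z):
    # report delta to reach deck-frame point (m) with tool along deck normal; also present deck coords
    Rm,o=deckT(DECK); q=Rm.T@(robot.get_obs()['position']-o); print('now deck mm',np.round(q*1000,1))
    go(deckP(DECK,[x,y,z])[0],DECK[2],np.radians(22))
E
python3 -c "
from tgt import *
dgo(.132,0,.11)"
```

```text
now deck mm [134.7  -0.6  15.8]
sgn 1.0 pos [0.5518 0.2195 0.1011] tool d mm [-93.5 -11.8  -0.9] rot [ 0.13 -0.17  5.53] F [-0.3 -0.5  0.3] w 0.0278 t 17.4
[[0.283, 0.959, -0.023], [-0.005, -0.023, -1.0], [-0.959, 0.283, -0.002]]
```

{"api": "servo_tool", "payload": {
  "plan": "-0.01 0 0 0 0 0 172; -0.02 0 0 0 0 0 172; -0.03 0 0 0 0 0 200; -0.035 0 0 0 0 0 255; -0.01 0 0 0 0 2 255"
}}

```text
t: 17.82
position: [0.521, 0.2193, 0.2032]
ee_rot: [0.577, 0.408, -0.423, 0.567]
wrist_force: [1.3, -0.8, 0.4]
gripper_width: 0.0003
```

```bash
python3 -c "
from tgt import *
dgo(.240,0,.11)
for n in ('side','scene'): cv2.imwrite(f'pics/{n}4.png',grab_frame(n))
im=cv2.imread('pics/side4.png');cv2.imwrite('pics/side4z.png',cv2.resize(im[130:270,150:300],None,fx=4,fy=4,interpolation=cv2.INTER_CUBIC))
im=cv2.imread('pics/scene4.png');cv2.imwrite('pics/scene4z.png',cv2.resize(im[320:470,250:400],None,fx=4,fy=4,interpolation=cv2.INTER_CUBIC))
"
```

```text
now deck mm [144.4  -1.6 122. ]
sgn 1.0 pos [0.521  0.2193 0.2032] tool d mm [ 5.4 96.2 -1.5] rot [ 0.09 -0.01  3.94] F [ 1.3 -0.8  0.4] w 0.0003 t 17.82
[[0.31, 0.95, -0.025], [-0.008, -0.024, -1.0], [-0.951, 0.31, 0.0]]
```

View pics/scene4z.png

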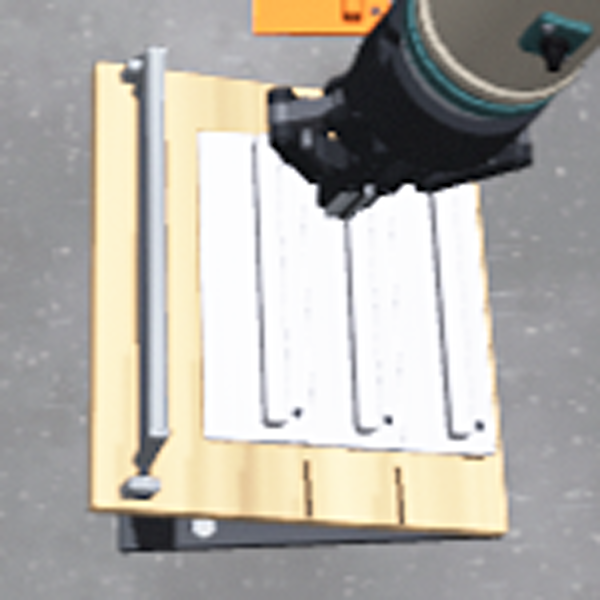

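View pics/side4z.png

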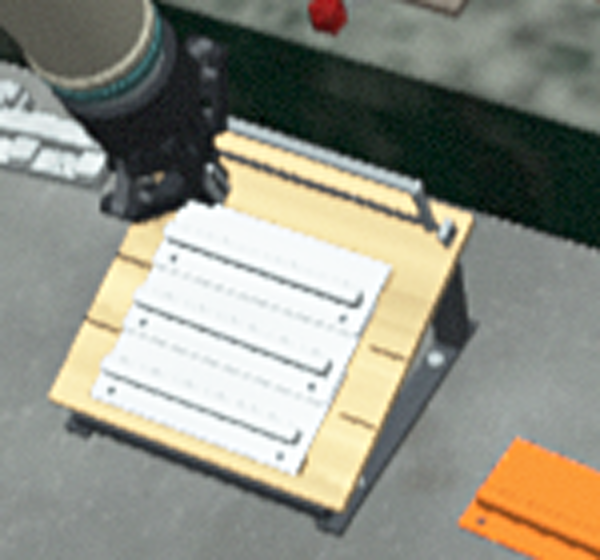

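```bash
python3 -c "
from tgt import *
cs=get_calibration('scene'); print(onz(cs,(236,400),0))"
```

```text
[0.72836325 0.19802899 0.        ]
```

{"api": "servo_tool", "payload": {
  "plan": "0 0.02 0 0 0 2 255; 0 0.03 0 0 0 2 255; 0 0.03 0 0 0 0 255; 0 0.015 0 0 0 0 255; 0 0 0 0 0 0 255"
}}

```text
t: 18.33
position: [0.6038, 0.2156, 0.2264]
ee_rot: [0.586, 0.392, -0.407, 0.581]
wrist_force: [-0.3, -0.2, -0.4]
gripper_width: -0.0002
```

```bash
python3 -c "
from tgt import *
dgo(.240,0,.08)
cv2.imwrite('pics/w15.png',grab_frame('wrist'))"
```

```text
now deck mm [229.9  -3.2 112.5]
sgn 1.0 pos [0.6038 0.2156 0.2264] tool d mm [32.3 10.6 -3.2] rot [0.44 0.23 0.77] F [-0.3 -0.2 -0.4] w -0.0002 t 18.33
[[0.362, 0.932, -0.021], [-0.014, -0.017, -1.0], [-0.932, 0.362, 0.007]]
```

View pics/w15.png

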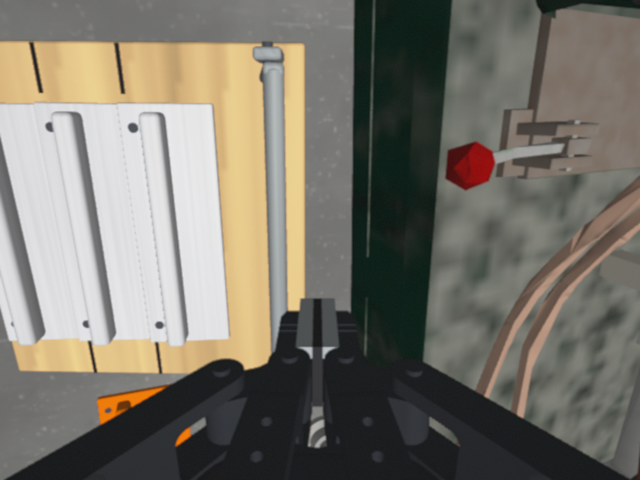

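```bash
python3 -c "
from tgt import *
c=get_calibration('wrist')
Rm,oo=deckT(DECK)
for p in [(274,100),(277,200),(279,300)]:
    a,d=ray(c,p); a=Rm.T@(a-oo);d=Rm.T@d
    for th in (1.5,1.6,1.7,1.8):
        zz=.0135+.045*np.sin(th); q=a+d*(zz-a[2])/d[2]; print(p,th,np.round(q*1000,1),'model x',round(200-45*np.cos(th),1))
"
```

```text
(274, 100) 1.5 [206.2  81.4  58.4] model x 196.8
(274, 100) 1.6 [206.2  81.4  58.5] model x 201.3
(274, 100) 1.7 [206.2  81.4  58.1] model x 205.8
(274, 100) 1.8 [206.1  81.5  57.3] model x 210.2
(277, 200) 1.5 [206.4  33.5  58.4] model x 196.8
(277, 200) 1.6 [206.5  33.5  58.5] model x 201.3
(277, 200) 1.7 [206.4  33.4  58.1] model x 205.8
(277, 200) 1.8 [206.3  33.2  57.3] model x 210.2
(279, 300) 1.5 [206.2 -22.9  58.4] model x 196.8
(279, 300) 1.6 [206.2 -22.9  58.5] model x 201.3
(279, 300) 1.7 [206.1 -23.1  58.1] model x 205.8
(279, 300) 1.8 [206.  -23.5  57.3] model x 210.2
```

{"api": "servo_tool", "payload": {
  "plan": "0 0.007 0 0.4 0.2 0.8 255; 0.025 0.002 -0.002 0 0 0 255; 0.025 0 -0.001 0 0 0 255; 0 0 0 0 0 0 255; 0 0 0 0 0 0 255"
}}

```text
t: 18.8
position: [0.6239, 0.2169, 0.1756]
ee_rot: [0.589, 0.39, -0.407, 0.58]
wrist_force: [0.9, 0.1, 0.4]
gripper_width: 0.0001
```

```bash
python3 -c "
from tgt import *
dgo(.238,0,.046)"
```

```text
now deck mm [229.5  -1.4  57.9]
sgn 1.0 pos [0.6239 0.2169 0.1756] tool d mm [11.8  8.6 -1.4] rot [0.05 0.16 0.6 ] F [0.9 0.1 0.4] w 0.0001 t 18.8
[[0.365, 0.931, -0.027], [-0.012, -0.024, -1.0], [-0.931, 0.365, 0.003]]
```

{"api": "servo_tool", "payload": {
  "plan": "0.008 0.005 -0.001 0 0.1 0.5 255; 0.005 0.001 0 0 0 0 255; 0 0 0 0 0 0 255; 0 0 0 0 0 0 255"
}}

```text
t: 19.13
position: [0.6332, 0.2179, 0.1664]
ee_rot: [0.591, 0.388, -0.403, 0.581]
wrist_force: [-0.9, -0.3, 0.3]
gripper_width: 0.0001
```

```bash
python3 -c "
from tgt import *
dgo(.205,0,.044)"
```

```text
now deck mm [ 2.347e+02 -1.000e-01  4.580e+01]
sgn 1.0 pos [0.6332 0.2179 0.1664] tool d mm [  1.9 -29.7  -0.2] rot [0.09 0.03 0.04] F [-0.9 -0.3  0.3] w 0.0001 t 19.13
[[0.374, 0.927, -0.025], [-0.01, -0.023, -1.0], [-0.927, 0.374, 0.001]]
```

{"api": "servo_tool", "payload": {
  "plan": "0.001 -0.01 0 0 0 0 255; 0.001 -0.012 0 0 0 0 255; 0.002 -0.012 0 0 0 0 255; 0 0 0 0 0 0 255"
}}

```text
t: 19.47
position: [0.6052, 0.2194, 0.1543]
ee_rot: [0.594, 0.385, -0.399, 0.583]
wrist_force: [0.3, 0.3, -0.7]
gripper_width: 0.0005
```

```bash
python3 -c "
from tgt import *
dgo(.190,0,.036)"
```

```text
now deck mm [204.2   0.7  45.1]
sgn 1.0 pos [0.6052 0.2194 0.1543] tool d mm [  9.  -14.3   0.7] rot [ 0.04 -0.15 -0.65] F [ 0.3  0.3 -0.7] w 0.0005 t 19.47
[[0.385, 0.923, -0.025], [-0.008, -0.024, -1.0], [-0.923, 0.385, -0.002]]
```

{"api": "servo_tool", "payload": {
  "plan": "0.003 -0.007 0 0 -0.1 -0.6 255; 0.003 -0.007 0 0 0 0 255; 0.002 -0.004 0 0 0 0 255; 0 0 0 0 0 0 255"
}}

```text
t: 19.8
position: [0.5928, 0.2205, 0.1423]
ee_rot: [0.593, 0.386, -0.4, 0.582]
wrist_force: [0.7, 0.0, -0.9]
gripper_width: 0.0
```

```bash
python3 -c "
from tgt import *
dgo(.190,0,.036)
for n in ('side','scene'): cv2.imwrite(f'pics/{n}5.png',grab_frame(n))
im=cv2.imread('pics/side5.png');im2=cv2.imread('pics/scene5.png');cv2.imwrite('pics/z8.png',np.hstack([cv2.resize(im[130:270,150:290],(400,400),interpolation=cv2.INTER_CUBIC),cv2.resize(im2[325:465,255:395],(400,400),interpolation=cv2.INTER_CUBIC)]))
"
```

```text
now deck mm [188.1   1.5  38.6]
sgn 1.0 pos [0.5928 0.2205 0.1423] tool d mm [2.6 1.9 1.5] rot [ 0.06 -0.17 -0.44] F [ 0.7  0.  -0.9] w 0.0 t 19.8
[[0.382, 0.924, -0.025], [-0.007, -0.024, -1.0], [-0.924, 0.382, -0.002]]
```

View pics/z8.png

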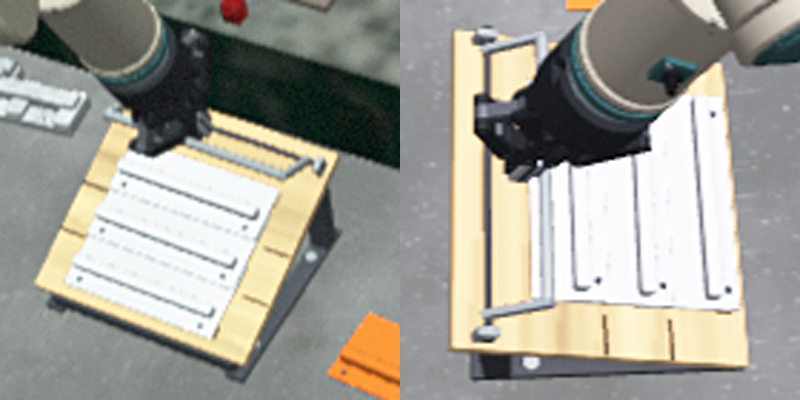

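{"api": "servo_tool", "payload": {
  "plan": "0 0.006 0 0 0 0 255; -0.02 0.003 0 0 0 -0.4 255; -0.025 0 0.001 0 0 0 255; 0 -0.01 0 0 0 0 255; 0 -0.015 0 0 0 0 255"
}}

```text
t: 20.32
position: [0.5637, 0.2202, 0.1794]
ee_rot: [0.592, 0.389, -0.403, 0.58]
wrist_force: [-0.7, 0.9, -0.1]
gripper_width: 0.0004
```

```bash
python3 -c "
from tgt import *
dgo(.163,0,.054)"
```

```text
now deck mm [175.1   0.4  83.9]
sgn 1.0 pos [0.5637 0.2202 0.1794] tool d mm [ 29.9 -12.    0.4] rot [-0.06 -0.12  0.11] F [-0.7  0.9 -0.1] w 0.0004 t 20.32
[[0.373, 0.928, -0.027], [-0.008, -0.026, -1.0], [-0.928, 0.373, -0.002]]
```

{"api": "servo_tool", "payload": {
  "plan": "0.005 -0.01 0 0 0 0 255; 0.015 -0.003 0 0 0 0 255; 0.012 0 0 0 0 0 255; 0 0 0 0 0 0 255; 0 0 0 0 0 0 255"
}}

```text
t: 20.73
position: [0.5596, 0.2199, 0.141]
ee_rot: [0.591, 0.39, -0.405, 0.579]
wrist_force: [-0.8, -0.3, 0.4]
gripper_width: -0.0002
```

```bash
python3 -c "
from tgt import *
dgo(.163,0,.0185)"
```

```text
now deck mm [156.9  -0.   49.9]
sgn 1.0 pos [0.5596 0.2199 0.141 ] tool d mm [31.4  6.3  0. ] rot [-0.02 -0.08  0.38] F [-0.8 -0.3  0.4] w -0.0002 t 20.73
[[0.368, 0.929, -0.026], [-0.008, -0.025, -1.0], [-0.93, 0.368, -0.001]]
```

{"api": "servo_tool", "payload": {
  "plan": "-0.008 0 0 0 0 0 255; 0 0.006 0 0 0 0.3 255; 0 0.001 0 0 0 0 255; 0 0 0 0 0 0 255"
}}

```text
t: 21.07
position: [0.564, 0.22, 0.1527]
ee_rot: [0.592, 0.388, -0.403, 0.58]
wrist_force: [0.5, -0.4, 0.0]
gripper_width: -0.0001
```

```bash
python3 -c "
from tgt import *
dgo(.164,0,.0185)
for n in ('side','scene'): cv2.imwrite(f'pics/{n}6.png',grab_frame(n))
im=cv2.imread('pics/side6.png');im2=cv2.imread('pics/scene6.png');cv2.imwrite('pics/z9.png',np.hstack([cv2.resize(im[130:270,150:290],(400,400),interpolation=cv2.INTER_CUBIC),cv2.resize(im2[325:465,255:395],(400,400),interpolation=cv2.INTER_CUBIC)]))
cs,ci=get_calibration('scene'),get_calibration('side')
for an in (.5,.6,.7,.8,.9):
    X=np.array([[.2-.045*np.cos(an),s*.095,.0135+.045*np.sin(an)] for s in(-1,1)]); print(an,np.round((proj(cs,deckP(DECK,X))-[255,325])*400/140+[400,0]).tolist(),np.round((proj(ci,deckP(DECK,X))-[150,130])*400/140).tolist())
"
```

```text
now deck mm [165.3   0.2  59.1]
sgn 1.0 pos [0.564  0.22   0.1527] tool d mm [40.6 -1.3  0.2] rot [-0.03 -0.09  0.02] F [ 0.5 -0.4  0. ] w -0.0001 t 21.07
[[0.374, 0.927, -0.026], [-0.008, -0.025, -1.0], [-0.927, 0.374, -0.002]]
0.5 [[548.0, 45.0], [556.0, 310.0]] [[282.0, 188.0], [107.0, 126.0]]
0.6 [[547.0, 43.0], [555.0, 308.0]] [[282.0, 184.0], [106.0, 123.0]]
0.7 [[545.0, 40.0], [553.0, 306.0]] [[282.0, 180.0], [106.0, 119.0]]
0.8 [[543.0, 38.0], [550.0, 305.0]] [[282.0, 176.0], [106.0, 114.0]]
0.9 [[540.0, 36.0], [547.0, 303.0]] [[283.0, 171.0], [106.0, 110.0]]
```

View pics/z9.png

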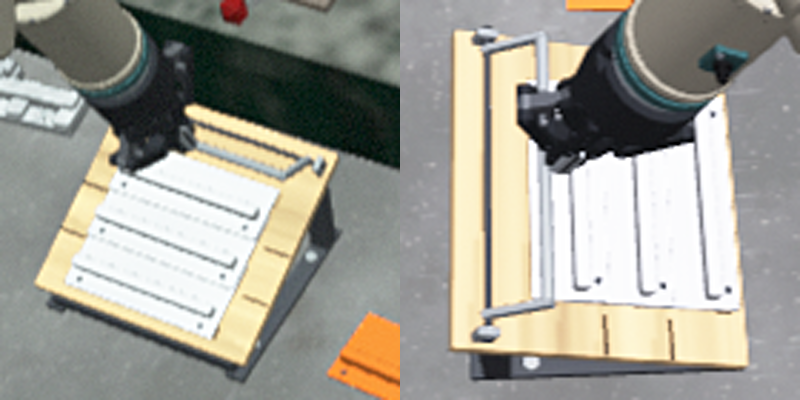

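{"api": "servo_tool", "payload": {
  "plan": "0.01 -0.001 0 0 0 0 255; 0.01 0 0 0 0 0 255; 0.006 0 0 0 0 0 255; 0 0 0 0 0 0 255"
}}

```text
t: 21.5
position: [0.5677, 0.2193, 0.1253]
ee_rot: [0.59, 0.39, -0.406, 0.578]
wrist_force: [0.6, 0.6, 1.4]
gripper_width: 0.0001
```

```bash
python3 -c "
from tgt import *
dgo(.163,0,.0185)"
```

```text
now deck mm [158.5  -0.4  32.3]
sgn 1.0 pos [0.5677 0.2193 0.1253] tool d mm [13.8  4.6 -0.4] rot [-0.13 -0.02  0.53] F [0.6 0.6 1.4] w 0.0001 t 21.5
[[0.366, 0.93, -0.029], [-0.009, -0.027, -1.0], [-0.931, 0.366, -0.001]]
```

{"api": "servo_tool", "payload": {
  "plan": "0.004 0.003 0 0 0 0.5 255; 0.004 0.001 0 0 0 0 255; 0.002 0 0 0 0 0 255; 0 0 0 0 0 0 255"
}}

```text
t: 21.83
position: [0.5756, 0.2189, 0.1158]
ee_rot: [0.592, 0.387, -0.404, 0.58]
wrist_force: [-1.1, -0.2, 1.5]
gripper_width: -0.0003
```

```bash
python3 -c "
from tgt import *
dgo(.163,0,.0185)"
```

```text
now deck mm [162.2  -0.6  20.5]
sgn 1.0 pos [0.5756 0.2189 0.1158] tool d mm [ 2.   0.8 -0.6] rot [-0.12  0.02  0.06] F [-1.1 -0.2  1.5] w -0.0003 t 21.83
[[0.373, 0.927, -0.029], [-0.01, -0.027, -1.0], [-0.928, 0.374, -0.0]]
```

{"api": "servo_tool", "payload": {
  "plan": "0.0015 0 0 0 0 0 255; 0.0015 0 0 0 0 0 255; 0.001 0 0 0 0 0 255; 0 0 0 0 0 0 255"
}}

```text
t: 22.17
position: [0.5775, 0.219, 0.1142]
ee_rot: [0.592, 0.387, -0.403, 0.58]
wrist_force: [0.8, -1.6, -0.2]
gripper_width: -0.0001
```

```bash
python3 -c "
from tgt import *
dgo(.163,0,.0185)"
```

```text
now deck mm [163.4  -0.5  18.3]
sgn 1.0 pos [0.5775 0.219  0.1142] tool d mm [-0.2 -0.4 -0.5] rot [-0.16 -0.   -0.06] F [ 0.8 -1.6 -0.2] w -0.0001 t 22.17
[[0.375, 0.926, -0.029], [-0.01, -0.027, -1.0], [-0.927, 0.375, -0.001]]
```

{"api": "servo_tool", "payload": {
  "plan": "0.0015 0 0 0 0 0 255; 0.001 0 0 0 0 0 255; 0 0 0 0 0 0 255"
}}

```text
t: 22.42
position: [0.5804, 0.2194, 0.1134]
ee_rot: [0.594, 0.386, -0.402, 0.581]
wrist_force: [-0.0, 0.2, 0.1]
gripper_width: 0.0001
```

```bash
python3 -c "
from tgt import *
dgo(.163,0,.0185)"
```

```text
now deck mm [1.658e+02 1.000e-01 1.650e+01]
sgn 1.0 pos [0.5804 0.2194 0.1134] tool d mm [-2.1 -2.8  0.1] rot [-0.16 -0.09 -0.33] F [-0.   0.2  0.1] w 0.0001 t 22.42
[[0.38, 0.925, -0.029], [-0.009, -0.027, -1.0], [-0.925, 0.38, -0.002]]
```

```bash
python3 -c "
from tgt import *
for n in ('side','scene','wrist'): cv2.imwrite(f'pics/{n}7.png',grab_frame(n))
im=cv2.imread('pics/side7.png');im2=cv2.imread('pics/scene7.png');cv2.imwrite('pics/z10.png',np.hstack([cv2.resize(im[130:270,150:290],(400,400),interpolation=cv2.INTER_CUBIC),cv2.resize(im2[325:465,255:395],(400,400),interpolation=cv2.INTER_CUBIC)]))
cs,ci=get_calibration('scene'),get_calibration('side');cw=get_calibration('wrist')
for an in (-.06,0,.1,.2,.3):
    X=np.array([[.2-.045*np.cos(an),s*.095,.0135+.045*np.sin(an)] for s in(-1,1)]); print(an,np.round((proj(cs,deckP(DECK,X))-[255,325])*400/140+[400,0]).tolist(),np.round((proj(ci,deckP(DECK,X))-[150,130])*400/140).tolist(),np.round(proj(cw,deckP(DECK,X))).tolist())
"
```

```text
-0.06 [[544.0, 59.0], [551.0, 320.0]] [[287.0, 202.0], [114.0, 141.0]] [[296.0, 483.0], [286.0, 67.0]]
0 [[545.0, 57.0], [552.0, 319.0]] [[287.0, 201.0], [113.0, 140.0]] [[296.0, 488.0], [285.0, 66.0]]
0.1 [[547.0, 55.0], [554.0, 317.0]] [[285.0, 199.0], [111.0, 138.0]] [[296.0, 496.0], [285.0, 64.0]]
0.2 [[548.0, 53.0], [556.0, 315.0]] [[284.0, 197.0], [110.0, 136.0]] [[297.0, 505.0], [286.0, 63.0]]
0.3 [[549.0, 50.0], [556.0, 313.0]] [[283.0, 194.0], [109.0, 133.0]] [[299.0, 514.0], [288.0, 61.0]]
```

View pics/z10.png

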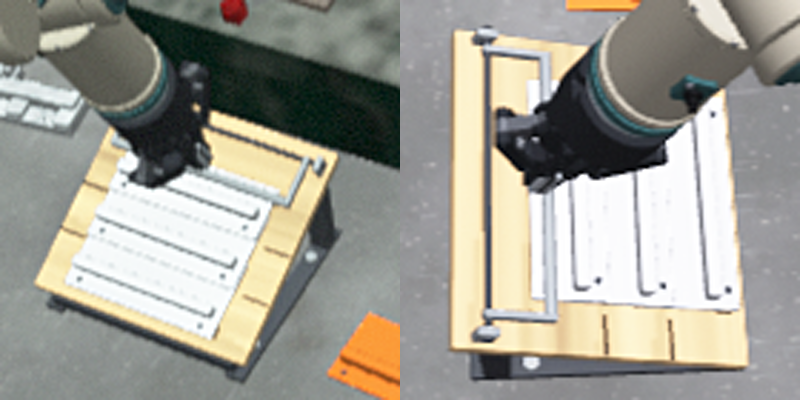

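View pics/wrist7.png

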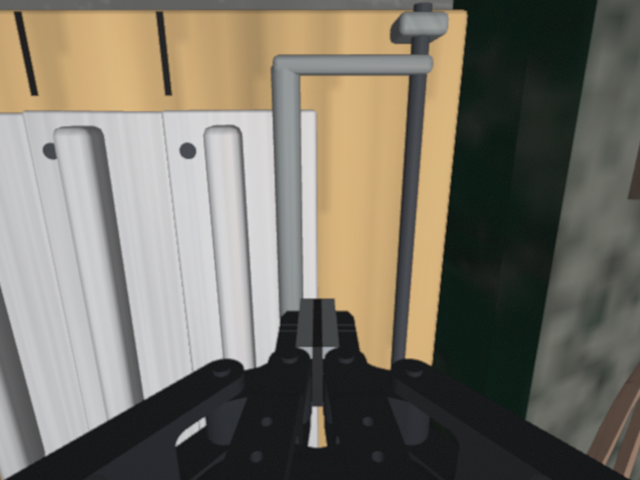

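The closed fingertip is narrower than I assumed, about 13 mm, and it has slid behind the rod, which stands near 0.1 rad. I'll lift, recentre over the rod at deck x = 156 mm and press again.

{"api": "servo_tool", "payload": {
  "plan": "-0.008 0.001 0 0 0 -0.3 255; -0.006 0 0 0 0 0 255; 0 -0.006 0 0 0 0 255; 0 -0.002 0 0 0 0 255; 0 0 0 0 0 0 255"
}}

```text
t: 22.98
position: [0.5671, 0.2195, 0.1242]
ee_rot: [0.592, 0.388, -0.404, 0.579]
wrist_force: [0.5, -0.3, -0.1]
gripper_width: 0.0002
```

```bash
python3 -c "
from tgt import *
dgo(.156,0,.0185)"
```

```text
now deck mm [157.5  -0.2  31.5]
sgn 1.0 pos [0.5671 0.2195 0.1242] tool d mm [13.  -1.5 -0.2] rot [-0.18 -0.06  0.1 ] F [ 0.5 -0.3 -0.1] w 0.0002 t 22.98
[[0.373, 0.927, -0.029], [-0.009, -0.028, -1.0], [-0.928, 0.373, -0.002]]
```

{"api": "servo_tool", "payload": {
  "plan": "0.004 -0.001 0 0 0 0 255; 0.004 0 0 0 0 0 255; 0.002 0 0 0 0 0 255; 0 0 0 0 0 0 255"
}}

```text
t: 23.32
position: [0.5691, 0.2194, 0.1132]
ee_rot: [0.592, 0.388, -0.404, 0.579]
wrist_force: [-0.3, 0.4, 0.1]
gripper_width: 0.0002
```

```bash
python3 -c "
from tgt import *
dgo(.156,0,.0185)"
```

```text
now deck mm [155.3  -0.3  20.5]
sgn 1.0 pos [0.5691 0.2194 0.1132] tool d mm [ 2.   0.7 -0.3] rot [-0.14 -0.05  0.15] F [-0.3  0.4  0.1] w 0.0002 t 23.32
[[0.372, 0.928, -0.029], [-0.009, -0.027, -1.0], [-0.928, 0.372, -0.002]]
```

{"api": "servo_tool", "payload": {
  "plan": "0.0015 0 0 0 0 0 255; 0.0015 0 0 0 0 0 255; 0.001 0 0 0 0 0 255; 0 0 0 0 0 0 255"
}}

```text
t: 23.65
position: [0.5698, 0.2195, 0.1118]
ee_rot: [0.592, 0.388, -0.404, 0.579]
wrist_force: [0.0, -0.8, -0.2]
gripper_width: 0.0001
```

```bash
python3 -c "
from tgt import *
dgo(.156,0,.0185)"
```

```text
now deck mm [155.4  -0.2  18.9]
sgn 1.0 pos [0.5698 0.2195 0.1118] tool d mm [ 0.4  0.6 -0.2] rot [-0.2  -0.04  0.15] F [ 0.  -0.8 -0.2] w 0.0001 t 23.65
[[0.372, 0.928, -0.03], [-0.009, -0.028, -1.0], [-0.928, 0.372, -0.002]]
```

{"api": "servo_tool", "payload": {
  "plan": "0.002 0 0 0 0 0 255; 0.002 0 0 0 0 0 255; 0 0 0 0 0 0 255"
}}

```text
t: 23.9
position: [0.5703, 0.2197, 0.1121]
ee_rot: [0.593, 0.387, -0.404, 0.579]
wrist_force: [0.5, -0.1, 0.3]
gripper_width: 0.0
```

```bash
python3 -c "
from tgt import *
dgo(.156,0,.0185)
cv2.imwrite('pics/w16.png',grab_frame('wrist'))"
```

```text
now deck mm [155.9   0.   19. ]
sgn 1.0 pos [0.5703 0.2197 0.1121] tool d mm [0.5 0.1 0. ] rot [-0.25 -0.06  0.04] F [ 0.5 -0.1  0.3] w 0.0 t 23.9
[[0.374, 0.927, -0.03], [-0.009, -0.029, -1.0], [-0.927, 0.374, -0.003]]
```

View pics/w16.png

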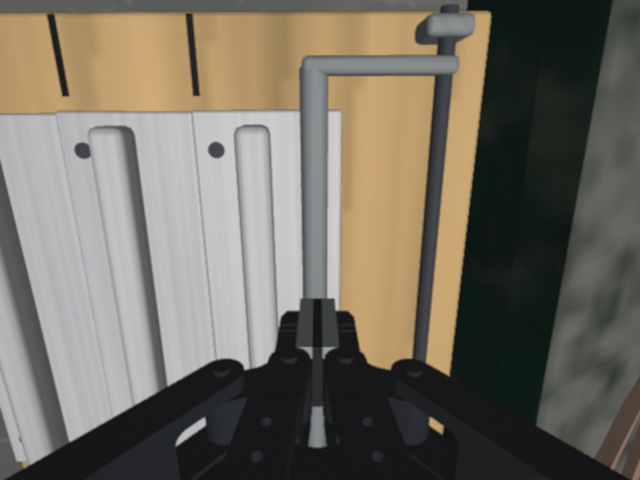

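{"api": "servo_tool", "payload": {
  "plan": "0.003 0 0 0 0 0 255; 0.004 0 0 0 0 0 255; 0.005 0 0 0 0 0 255"
}}

```text
t: 24.2
position: [0.5713, 0.2198, 0.111]
ee_rot: [0.594, 0.386, -0.404, 0.579]
wrist_force: [-33.2, -2.3, 51.4]
gripper_width: 0.0003
```

```bash
python3 -c "
from tgt import *
dgo(.156,0,.0185)"
```

```text
now deck mm [156.5   0.2  17.6]
sgn 1.0 pos [0.5713 0.2198 0.111 ] tool d mm [-0.9 -0.5  0.2] rot [-0.41 -0.07 -0.12] F [-33.2  -2.3  51.4] w 0.0003 t 24.2
[[0.376, 0.926, -0.033], [-0.009, -0.032, -0.999], [-0.926, 0.376, -0.004]]
```

The rod is firmly seated: 61 N through the fingertip, and it stops at the expected height. Withdrawing.

{"api": "servo_tool", "payload": {
  "plan": "-0.005 0 0 0 0 0 255; -0.015 0 0 0 0 0 255; -0.03 0 0 0 0 0 255; -0.04 0 0 0 0 0 255; -0.04 0 0 0 0 0 255"
}}

```text
t: 24.62
position: [0.5184, 0.2193, 0.2274]
ee_rot: [0.59, 0.389, -0.409, 0.577]
wrist_force: [0.9, 0.4, -0.6]
gripper_width: -0.0001
```

{"api": "servo_tool", "payload": {
  "plan": "-0.02 -0.01 0.03 0 0 -4 255; 0 -0.02 0.04 0 0 -5 255; 0 -0.02 0.04 0 0 -5 255; 0 0 0.04 0 0 -5 255; 0 0 0 0 0 0 255"
}}

```text
t: 25.03
position: [0.4605, 0.0707, 0.2424]
ee_rot: [0.519, 0.483, -0.491, 0.506]
wrist_force: [0.7, 0.8, 0.2]
gripper_width: 0.0001
```

{"api": "servo_tool", "payload": {
  "plan": "0 0 0.04 0 0 0 255; 0 0 0.04 0 0 0 255; 0 0 0.02 0 0 0 255; 0 0 0 0 0 0 255; 0 0 0 0 0 0 255"
}}

```text
t: 25.45
position: [0.4621, -0.031, 0.239]
ee_rot: [0.52, 0.481, -0.493, 0.505]
wrist_force: [0.3, 1.4, 0.6]
gripper_width: -0.0005
```

```bash
python3 -c "
from tgt import *
dgo(.156,0,.0185)
for n in ('side','scene','wrist'): cv2.imwrite(f'pics/{n}8.png',grab_frame(n))
im=cv2.imread('pics/side8.png');im2=cv2.imread('pics/scene8.png');cv2.imwrite('pics/z11.png',cv2.resize(im[140:265,155:285],(700,600),interpolation=cv2.INTER_CUBIC));cv2.imwrite('pics/z12.png',cv2.resize(im2[325:465,255:395],(600,600),interpolation=cv2.INTER_CUBIC))
cs,ci=get_calibration('scene'),get_calibration('side')
for an in (-.06,0,.1,.2):
    X=np.array([[.2-.045*np.cos(an),s*.095,.0135+.045*np.sin(an)] for s in(-1,1)]); print(an,np.round((proj(cs,deckP(DECK,X))-[255,325])*600/140).tolist(),np.round((proj(ci,deckP(DECK,X))-[155,140])*[700/130,600/125]).tolist())
"
```

```text
now deck mm [ 109.4 -253.4  174.7]
sgn 1.0 pos [ 0.4621 -0.031   0.239 ] tool d mm [ 133.5   94.8 -253. ] rot [-0.09 -0.23 19.05] F [0.3 1.4 0.6] w -0.0005 t 25.45
[[0.052, 0.998, -0.027], [0.003, -0.027, -1.0], [-0.999, 0.051, -0.004]]
-0.06 [[215.0, 88.0], [226.0, 480.0]] [[515.0, 291.0], [189.0, 189.0]]
0 [[217.0, 86.0], [228.0, 478.0]] [[513.0, 290.0], [186.0, 187.0]]
0.1 [[220.0, 82.0], [231.0, 475.0]] [[511.0, 287.0], [183.0, 184.0]]
0.2 [[222.0, 79.0], [233.0, 473.0]] [[509.0, 283.0], [180.0, 180.0]]
```

View pics/z11.png

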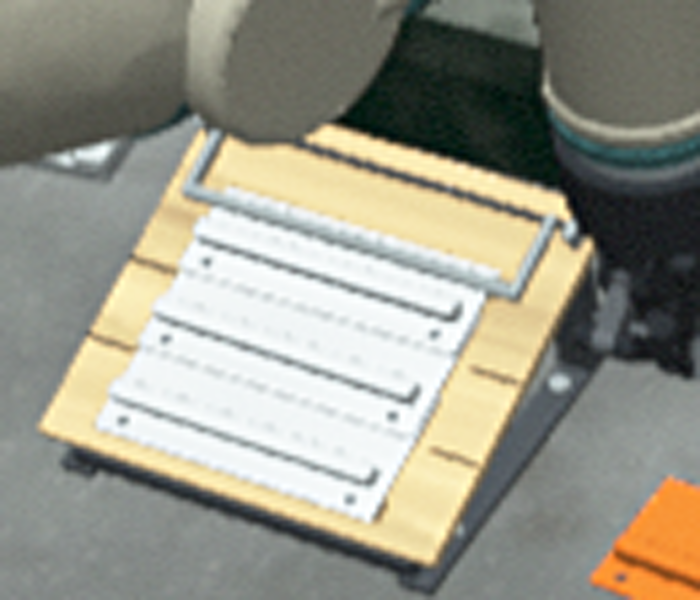

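View pics/z12.png

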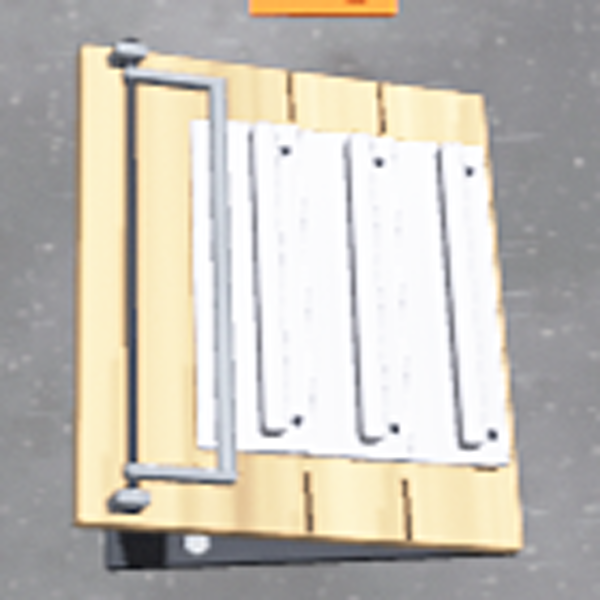

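View pics/side8.png

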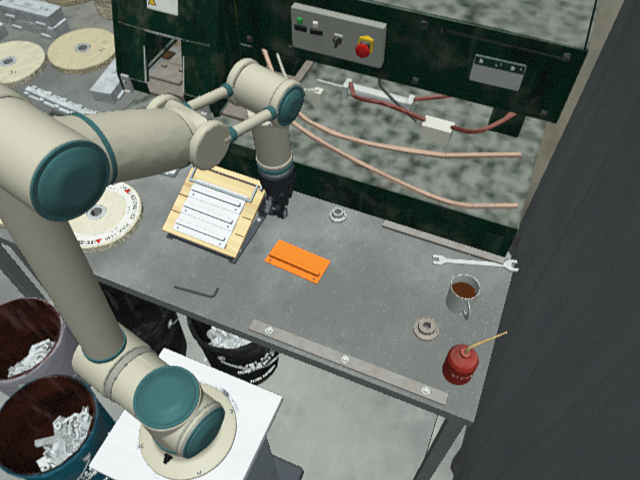

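```bash
python3 -c "
from tgt import *
im=cv2.imread('pics/wrist8.png');cv2.imwrite('pics/z13.png',cv2.resize(im[0:200,150:550],None,fx=2,fy=2,interpolation=cv2.INTER_CUBIC))"
```

```text
(no output)
```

View pics/z13.png

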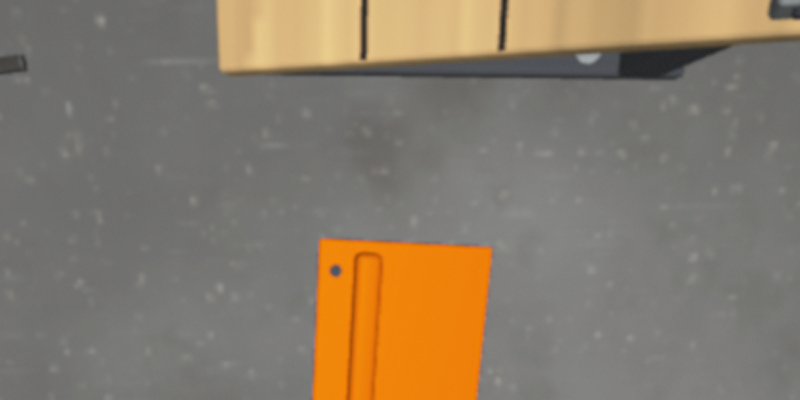

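The slats are out of this view. There is time left, so I'll take one last check from closer.

{"api": "servo_tool", "payload": {
  "plan": "0 0 -0.03 0 0 0 255; 0 0 -0.03 0 0 0 255; 0 0 -0.03 0 0 0 255; 0 0 0 0 0 0 255; 0 0 0 0 0 0 255"
}}

```text
t: 26.02
position: [0.4642, 0.0693, 0.2392]
ee_rot: [0.519, 0.483, -0.49, 0.507]
wrist_force: [-0.2, 0.5, -0.6]
gripper_width: 0.0001
```

```bash
python3 -c "
from tgt import *
print(robot.get_obs()['position'])
im=grab_frame('wrist');cv2.imwrite('pics/w17.png',im);cv2.imwrite('pics/z14.png',cv2.resize(im[0:270,180:560],None,fx=2.1,fy=2.1,interpolation=cv2.INTER_CUBIC))"
```

```text
[0.46416064 0.06932717 0.2392241 ]
```

View pics/z14.png

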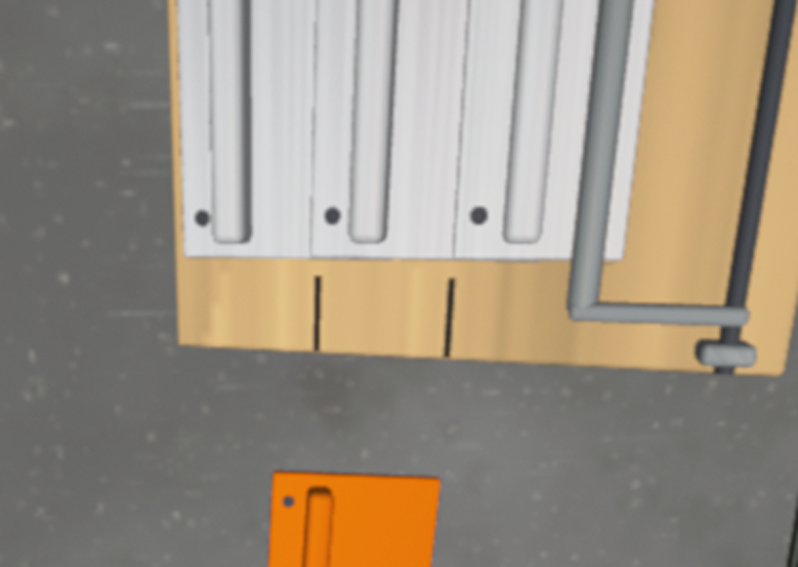

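Run:
```python
from rel import *
g=lambda u,v:(180+u/2.1,v/2.1)
rel(get_calibration('wrist'),[(g(318,277),(60,-86,0)),(g(317,350),(60,-114,0)),(g(452,279),(110,-86,0)),(g(447,356),(110,-114,0)),(g(180,344),(0,-115,0)),(g(186,254),(10,-80,13))],[(g(311,257),13),(g(454,258),13),(g(621,259),13.5),(g(186,254),13)])
```

```text
cam [ 0.1  0.1  1.5 -1.1  1.6  7.3] res [ 0.8 -1.   0.4 -0.3  0.  -0.2 -0.2  0.3 -0.6  0.1 -0.5  1.2]
deck mm [ 60.5 -79.3  13. ]
deck mm [112.1 -78.7  13. ]
deck mm [165.7 -78.   13.5]
deck mm [ 10.5 -79.1  13. ]
```

```bash
python3 -c "
from h import *
print(order.hand_in(), robot.get_obs()['t'])"
```

```text
the job is handed in; nothing more can be done
the job is handed in; nothing more can be done
```

I laid the long slat and then the short one above it, each overlapping the one below with its rib up. Then I swung the keeper bar down onto the short slat, backed the arm clear and handed in. The clock stood at about 26 s.

What the last checks showed, all measured from camera images:

| Check | Result | Target |
|---|---|---|
| Long slat, lower edge (mean) | about 61.5 mm up the deck (60.5 at right end, 62.5 at left) | 60 mm |
| Short slat, lower edge (mean) | about 111.4 mm up the deck (112.1 at right end, 110.7 at left) | 110 mm |
| Side edges against the fixed slat | within about 1 mm | in line |
| Straightness | within about 0.7° | straight |
| Keeper | about 0 rad | shut, resting on the slat |

- **Undisturbed items:** in the last side view both collars, the mug and the orange look-alike still look to be where they started.
- **Position uncertainty:** the camera estimates differed by 1–2 mm, so the slats may sit 1–2 mm high on their lines. The left-end readings come from just before the keeper was closed. The short slat's left-end reading was taken just before it was let go.
- **Keeper press:** on the first press the fingertip slid behind the rod, so I recentred and pressed again. That second press peaked at about 61 N at the wrist, more than planned. It was through the fingertip, not the gripper's body, and below the 120 N limit.

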